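# Stack a lamp foot in its jig and hang the lamp harps

## Task

Make up the lamp foot in the corner-guided jig: the thick wooden foot block flat on the bottom first, then all the thin square wooden spacers lying on the bench, flat on top of it one after another, and last the round metal disc on top with its stub upwards, everything fully down between the guides. Also hang every U-shaped metal harp astride the rail, legs down and square across it, side by side between the posts. Let go of everything and leave the other things on the bench where they are.

Things in the scene. Friction and masses are not known exactly. Their poses are not given: they have to be found in the camera images.
- jig: fixed jig: 125 x 125 x 12 mm plywood plate with four L-shaped steel corner guides, 78 mm tall above the plate, round a pocket 67 x 67 mm inside; each guide reaches 13 mm along a side from the inner corner (5 mm thick, top 10 mm flared outwards), so each side is open for 41 mm in its middle for a finger. Origin under the plate's centre; x, y along the pocket's sides
- jig_pocket (a point): centre of the pocket's floor (the top of the jig's plate, 12 mm above the bench); axes as the jig
- rail_mid (a point): middle of the axis of the fixed horizontal steel bar, 16 mm thick, carried by a post at each end (posts about 160 mm either side of the middle), about 140 mm above the bench; y axis along the bar, z up
- foot: wooden foot block 62 x 62 x 28 mm, the body of the lamp foot, with a flat dark round plug (24 mm) in the middle of its top; origin at the centre of its underside, x and y along its sides, z up
- spacer1: thin square wooden spacer 62 x 62 x 12 mm with a 22 mm square hole through the middle, alike with the others; may be absent; origin at the centre of its underside, x and y along its sides, z up
- spacer2: thin square wooden spacer 62 x 62 x 12 mm with a 22 mm square hole through the middle, alike with the others; may be absent; origin at the centre of its underside, x and y along its sides, z up
- spacer3: thin square wooden spacer 62 x 62 x 12 mm with a 22 mm square hole through the middle, alike with the others; may be absent; origin at the centre of its underside, x and y along its sides, z up
- disc: round aluminium disc, diameter 62 mm, 12 mm thick, with an upright steel stub (diameter 16 mm, 24 mm tall) in the middle of its top; origin at the centre of its underside, z up
- harp1: lamp harp: inverted U of flat aluminium strap standing on its leg ends: 56 mm across the outside of the legs (along x), 50 mm wide (along y), 90 mm tall; crown 8 mm thick, legs 5 mm thick, 46 mm clear between them, 82 mm from leg ends to the crown's underside; may be absent; origin midway between the leg ends, at their lower edge, z up to the crown
- harp2: lamp harp: inverted U of flat aluminium strap standing on its leg ends: 56 mm across the outside of the legs (along x), 50 mm wide (along y), 90 mm tall; crown 8 mm thick, legs 5 mm thick, 46 mm clear between them, 82 mm from leg ends to the crown's underside; may be absent; origin midway between the leg ends, at their lower edge, z up to the crown
- harp3: lamp harp: inverted U of flat aluminium strap standing on its leg ends: 56 mm across the outside of the legs (along x), 50 mm wide (along y), 90 mm tall; crown 8 mm thick, legs 5 mm thick, 46 mm clear between them, 82 mm from leg ends to the crown's underside; may be absent; origin midway between the leg ends, at their lower edge, z up to the crown
- offcut: bystander: a wooden offcut 90 x 75 x 18 mm, not a lamp part; origin under its centre
- glue: bystander: white glue bottle, diameter 44, 120 mm tall; origin under its centre
- mug: bystander: white mug, diameter 76, 90 mm tall; origin under its centre
- driver: bystander: screwdriver lying on the bench, along its x
- jar: bystander: glass jar, diameter 68, 90 mm tall; origin under its centre

How it is judged:
On the way, in this order (a step that is already met when the one before it is completed fails the run):
1. the foot block lies flat on the floor of the jig's pocket (horizontal distance between foot and jig_pocket below 0.007 m and angle between foot's own z axis and vertical below 0.05 rad and z of foot in the frame of jig_pocket between -0.003 and 0.004 m), for 0.2 s.
2. all the spacers lie flat on the foot block in the pocket (all of step 1 and horizontal distance between each of spacer1, spacer2, spacer3 and jig_pocket below 0.007 m and angle between each of spacer1, spacer2, spacer3's own z axis and vertical below 0.05 rad and z of spacer1 in the frame of jig_pocket between 0.024 and 0.056 m and z of spacer2 in the frame of jig_pocket between 0.024 and 0.056 m and z of spacer3 in the frame of jig_pocket between 0.024 and 0.056 m), for 0.2 s.
3. the disc lies flat on top of the spacers, stub up (all of step 2 and horizontal distance between disc and jig_pocket below 0.007 m and angle between disc's own z axis and vertical below 0.05 rad and z of disc in the frame of jig_pocket between 0.048 and 0.068 m and z of disc in the frame of spacer1 above 0.008 m and z of disc in the frame of spacer2 above 0.008 m and z of disc in the frame of spacer3 above 0.008 m), for 0.2 s.
At the end, for the whole second after the job is handed in: In the pocket (within 7 mm, 0.05 rad, fully down): foot block, then every spacer, then disc, stub up. Every harp hangs with its crown on the bar (within 6 mm), within 20 mm across and 130 mm along from its middle, upright within 0.2 rad, square within 0.3 rad. All at rest (all of step 3 and z of harp1 in the frame of rail_mid between -0.08 and -0.068 m and x of harp1 in the frame of rail_mid between -0.02 and 0.02 m and y of harp1 in the frame of rail_mid between -0.13 and 0.13 m and angle between each of harp1, harp2, harp3's own z axis and vertical below 0.2 rad and angle between the y axis of each of harp1, harp2, harp3 and the y axis of rail_mid, either way round below 0.3 rad and z of harp2 in the frame of rail_mid between -0.08 and -0.068 m and x of harp2 in the frame of rail_mid between -0.02 and 0.02 m and y of harp2 in the frame of rail_mid between -0.13 and 0.13 m and z of harp3 in the frame of rail_mid between -0.08 and -0.068 m and x of harp3 in the frame of rail_mid between -0.02 and 0.02 m and y of harp3 in the frame of rail_mid between -0.13 and 0.13 m and linear speed of each of foot, spacer1, spacer2, spacer3, disc, harp1, harp2, harp3 below 0.03 m/s); the robot touches nothing.
It fails at once if another thing on the bench is shifted by more than 30 mm (distance of any of offcut, glue, mug, driver, jar from where it was at the start of the episode above 0.03 m).
Of spacer1, spacer2, spacer3 only 2 to 3 are there at a start; the rules pass over those that are not, and their reading is None.
Of harp1, harp2, harp3 only 2 to 3 are there at a start; the rules pass over those that are not, and their reading is None.
At some moment in a run one of foot, spacer1, spacer2, spacer3, disc may be knocked a few centimetres aside while the robot is not near it.
It also fails if it takes over 210 s, if anything falls off the work surface, if the arm or the gripper's body presses on something with over 40 N, if the wrist force passes 120 N, or if a joint passes its speed limit or range.

## Robot

A 6-joint arm with a two-finger parallel gripper is mounted at the origin on the work surface. World frame = base frame: x ahead of the robot, y to its left, z up, the work surface at z = 0. Lengths are in m, angles in rad, forces in N, time in s.
With the tool pointing down it reaches from about 0.4 to 0.825 m from the base axis. Payload 7 kg.
Tool frame: the origin (TCP) lies on the centre line of the jaws, within the pads' length; the fingertips stand 22 mm ahead of it and the grasp point (between the pads) lies 3 mm ahead of it; z points along the fingers, y is the line along which they close (so a half turn about z gives the same grasp; the last joint's range is limited). The gripper opens to 88 mm and grips with 3 to 60 N. Pads are 19 mm wide; open, the fingers measure 130 mm over their backs; the gripper's body (78 mm by 193 mm) begins 47 mm behind the grasp point.
Start: joints at [-0.988, 0.359, 0.012, 0, -1.224, -0.288], TCP at [0.196, -0.646, 0.215] pointing down, gripper open.
Joint ranges: [-3.07, 3.07], [-1.43, 2.12], [-1.02, 1.25], [-3.03, 1.67], [-3.05, -0], [-3.03, 3.03]. Speed limits (rad/s): [2.39, 2.39, 3.01, 3.14, 3.14, 3.14].

## Interface

Orientations are given as [roll, pitch, yaw] about the fixed x, y, z axes, in that order (R = Rz(yaw) Ry(pitch) Rx(roll)).
In Python, from station import arm gives the robot as it stands.
- The arm moves only by the tool arm_command, never from a script. Its argument "series" is one flat list of numbers, 7 for each row, row after row: the turn, a rotation vector about the tool's x, y, z each as a share of 90 degrees, from -1 to 1, then the shift along the tool's x, y, z each as a share of 0.1 m, from -1 to 1, then the opening, from 0 (shut) to 1 (fully open). A call has 1 to 8 rows; each row is the pose to reach, as a shift and turn from the pose commanded when the call began, along the tool's axes at that moment; what a row does not reach only later rows make up. A row lasts 1/8 s, in which the tool goes at most 62.5 mm and 10.7 degrees, less where a joint would pass 70% of its speed; a pose out of reach is approached as far as the arm can. A call with a number of a shift or a turn outside -1 to 1 is refused whole. A call with a gripper value outside its range is refused whole. The fingers move at their own pace and stop on an object; "force" is the grip in N (left out, the last holds). Time passes only in rows, so rows that repeat a pose let the fingers close. It gives the time, the measured TCP pose, the force, the opening and the grip force at its end, in the units of the state.
- arm.get_state(): the state, without advancing time (a new reading comes with each control period).
- arm.grab_frame(name): name is "scene" or "top"; returns the picture (400x640x3 uint8, blue, green, red); there is no depth.
- arm.camera_model(name): a dict with "fovy" (degrees; the focal length in pixels is half the picture's height over the tangent of half this angle, whatever the lens; pixels are square), "cx", "cy" (the principal point, pixels), "pose" (4x4, takes a point from camera to world coordinates). Camera axes: x right, y down, z forward; pixel columns grow to the right and rows downward; lengths in m; the calibration is good to about 2 mm. A picture is of the moment at which its call begins. camera_model takes no time and is no camera call.
- arm.job_done(): hands the job in; it is judged then, once.
The state is a dict: "t": time; "q": joint angles; "qd": joint speeds; "joint_efforts": joint torques, N m; "eef_pos": TCP position; "ee_rot": TCP orientation; "force": force on the tool from outside, world axes, zero at the start; "moment": the same for the moment, N m; "width": finger opening in m; "gripper_force": force on a finger pad.
Only numpy, scipy, OpenCV 4.12 (cv2) and the standard library are available. Lean on these libraries where they do the work, as an engineer would, in place of code of your own. Each camera call takes 0.05 s, during which the arm holds its last target. There are 200 camera calls.

## Working session

There is one attempt and no reset: what is moved stays moved. The work goes in short steps, Python scripts to look and compute and a tool call to move; the robot and the scene stay as the last step left them, time stands still between calls to the robot, and variables do not carry over. Pictures are saved under pics/ and viewed, at most 14 in all, crops included, and the job is handed in when it is done.

Besides the shell and the picture viewer there is one more tool, called after "Emit:" as name(argument=value, ...) on one line, values as JSON. arm_command: Moves the arm, as the interface text tells. Its arguments: {"type":"object","properties":{"series":{"type":"array"},"force":{"type":"number"}},"required":["series"]}

```bash
ls; mkdir -p pics; python3 - <<'E'
from station import arm
import cv2
s=arm.get_state(); print(s)
for n in("scene","top"):
    cv2.imwrite(f"pics/{n}0.png",arm.grab_frame(n)); m=arm.camera_model(n); print(n,m)
E
```

```text
pics
{'t': 0.0, 'q': array([-9.87937909e-01,  3.59340556e-01,  1.10875236e-02, -3.64086546e-04,
       -1.22411978e+00, -2.88124422e-01]), 'qd': array([-7.54691921e-04, -5.50998063e-05, -6.14401218e-04,  1.24149575e-03,
       -5.68071641e-04, -8.29040220e-05]), 'joint_efforts': array([ 1.61805350e-03, -5.82719851e+01,  2.93057960e+01,  6.99688330e+00,
        6.78254830e-03, -1.68765077e-04]), 'eef_pos': array([ 0.19592501, -0.64541226,  0.21446264]), 'ee_rot': array([ 3.13998388e+00, -1.19848630e-04, -2.84698254e+00]), 'force': array([ 0.06065881,  0.69214018, -0.87233918]), 'moment': array([-0.00441452,  0.00513088, -0.01303239]), 'gripper_force': 0.0, 'width': 0.08746457622980662}
scene {'fovy': 51.41136192573668, 'cx': 322.09364239458677, 'cy': 196.03494428534376, 'pose': array([[ 0.46962021,  0.75830282, -0.45214345,  1.12271797],
       [ 0.8828599 , -0.40109045,  0.24430484, -0.34022784],
       [ 0.00390663, -0.51390981, -0.85783533,  1.18567019],
       [ 0.        ,  0.        ,  0.        ,  1.        ]])}
top {'fovy': 49.950707273026694, 'cx': 318.2605424020986, 'cy': 204.08303355244357, 'pose': array([[-0.02684762, -0.99571101,  0.08853694,  0.46113081],
       [-0.999549  ,  0.02554767, -0.01578339, -0.03390625],
       [ 0.01345378, -0.08892076, -0.99594784,  1.15123929],
       [ 0.        ,  0.        ,  0.        ,  1.        ]])}
```

View pics/top0.png

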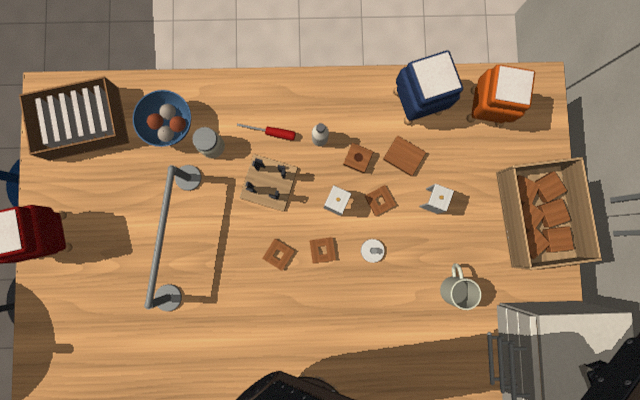

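View pics/scene0.png

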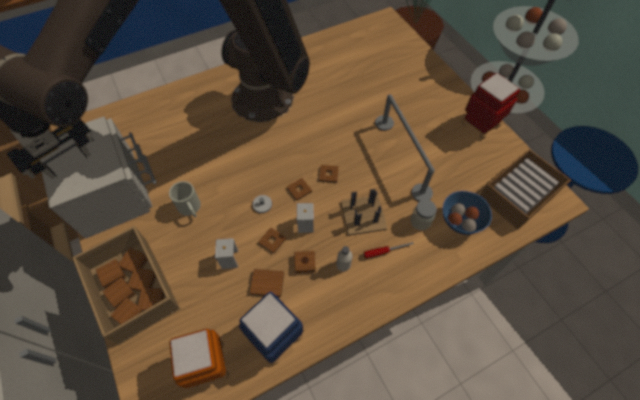

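The top view shows the foot at (359,157), spacers at (381,201), (279,254) and (323,250), and the disc at (373,251). There are two harps at (338,200) and (438,197), the jig at (270,183), and the rail from (172,172) to (150,304). The offcut is at (405,155).

```bash
python3 - <<'E'
import cv2,numpy as np
a=cv2.imread("pics/top0.png")
def crop(x0,x1,y0,y1,k,f):
    c=cv2.resize(a[y0:y1,x0:x1],None,fx=k,fy=k,interpolation=cv2.INTER_CUBIC)
    for x in range((x0+9)//10*10,x1,10):
        cv2.line(c,((x-x0)*k+k//2,0),((x-x0)*k+k//2,4 if x%50 else 14),(255,255,0),1)
        if x%20==0: cv2.putText(c,str(x),((x-x0)*k-8,24),0,.35,(255,255,0),1)
    for y in range((y0+9)//10*10,y1,10):
        cv2.line(c,(0,(y-y0)*k+k//2),(4,(y-y0)*k+k//2),(255,255,0),1)
        cv2.putText(c,str(y),(6,(y-y0)*k+6),0,.35,(255,255,0),1)
    cv2.imwrite(f,c)
crop(232,420,132,276,4,"pics/c1.png")
crop(140,230,160,312,3,"pics/l.png");crop(415,475,170,222,6,"pics/r.png")
l=cv2.imread("pics/l.png");r=cv2.imread("pics/r.png")
o=np.zeros((max(l.shape[0],r.shape[0]),l.shape[1]+r.shape[1],3),np.uint8);o[:l.shape[0],:l.shape[1]]=l;o[:r.shape[0],l.shape[1]:]=r
cv2.imwrite("pics/c2.png",o)
E
```

```text
(no output)
```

View pics/c1.png

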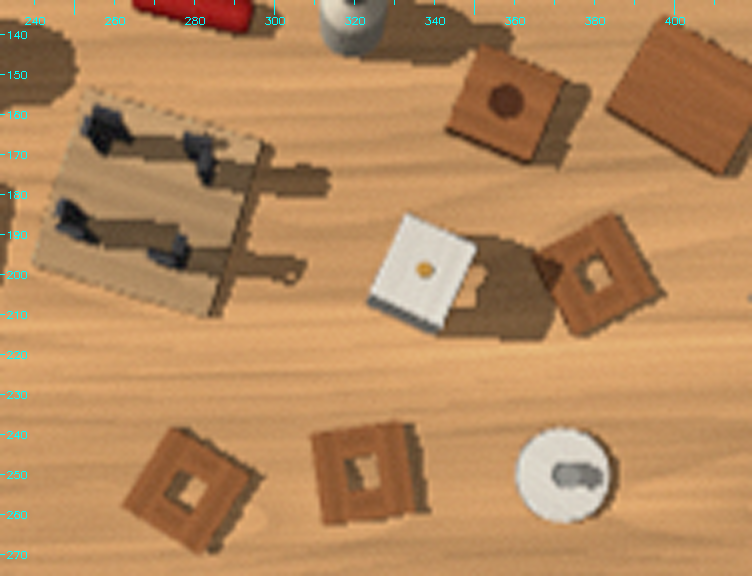

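View pics/c2.png

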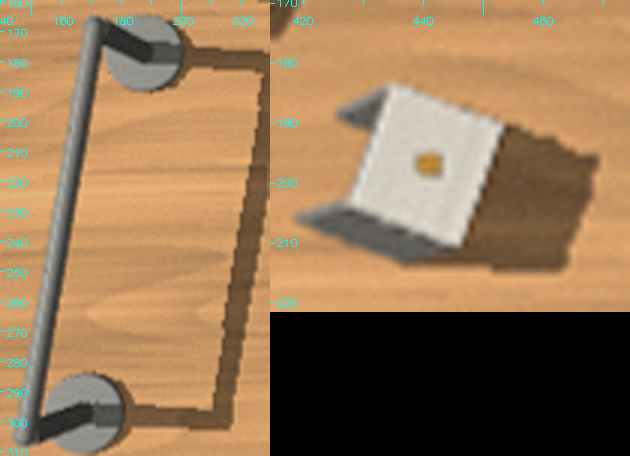

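c1 shows all the parts in detail, and I read their corners from it. c2 shows the rail ends at about (171,166) and (149,306), and the harp 2 crown with its legs on the lower and upper sides. Next I fit the poses and overlay them on both cameras.

```bash
cat > h.py <<'E'
import cv2,numpy as np,json
from scipy.optimize import least_squares
from station import arm
def proj(n,P):
    m=arm.camera_model(n);f=200/np.tan(np.radians(m["fovy"]/2));T=np.linalg.inv(m["pose"])
    c=np.asarray(P,float)@T[:3,:3].T+T[:3,3]
    return c[:,:2]/c[:,2:]*f+[m["cx"],m["cy"]]
def ray(n,uv,z):
    m=arm.camera_model(n);f=200/np.tan(np.radians(m["fovy"]/2))
    d=m["pose"][:3,:3]@[(uv[0]-m["cx"])/f,(uv[1]-m["cy"])/f,1];o=m["pose"][:3,3]
    return o+d*(z-o[2])/d[2]
def place(p,L):
    c,s=np.cos(p[2]),np.sin(p[2]);L=np.asarray(L,float)
    return np.c_[p[0]+c*L[:,0]-s*L[:,1],p[1]+s*L[:,0]+c*L[:,1],L[:,2]]
def rect(a,b,z): return [(a/2,b/2,z),(-a/2,b/2,z),(-a/2,-b/2,z),(a/2,-b/2,z)]
def fit(n,L,uv,g): 
    r=least_squares(lambda p:(proj(n,place(p,L))-uv).ravel(),g);return r.x,np.abs(r.fun).max()
def overlay(n,img,x0,x1,y0,y1,k,polys,f):
    c=cv2.resize(img[y0:y1,x0:x1],None,fx=k,fy=k,interpolation=cv2.INTER_CUBIC)
    for P,col in polys:
        q=(proj(n,P)-[x0,y0]+.5)*k-.5
        cv2.polylines(c,[np.round(q).astype(int)],True,col,1)
    cv2.imwrite(f,c)
E
cat > m.py <<'E'
from h import *
c1=lambda l:[((x+.5)/4-.5+232,(y+.5)/4-.5+132) for x,y in l]
r6=lambda l:[((x+.5)/6-.5+415,(y+.5)/6-.5+170) for x,y in l]
D={"foot":(62,62,28,c1([(485,43),(570,80),(531,163),(447,129)])),
"spA":(62,62,12,c1([(617,213),(666,295),(583,337),(538,255)])),
"spB":(62,62,12,c1([(310,434),(405,424),(414,515),(325,524)])),
"spC":(62,62,12,c1([(181,428),(259,475),(206,551),(122,505)])),
"jig":(125,125,12,c1([(88,88),(264,145),(211,315),(33,263)])),
"h1":(50,56,90,c1([(372,295),(407,213),(476,243),(441,322)])),
"h2":(50,56,90,r6([(80,205),(122,85),(235,124),(188,247)]))}
M={}
for k,(a,b,z,uv) in D.items():
    w=[ray("top",u,z/1e3) for u in uv]; c=np.mean(w,0)
    # for the harps: local first side (uv0->uv1) is harp x (56 mm)
    sx=b if k[0]=="h" else a; sy=a if k[0]=="h" else b
    d=w[1]-w[0]; yaw=np.arctan2(d[1],d[0])
    L=np.array([(-sx,-sy,2*z),(sx,-sy,2*z),(sx,sy,2*z),(-sx,sy,2*z)])/2e3
    e=w[3]-w[0]
    if d[0]*e[1]-d[1]*e[0]<0: L[:,1]*=-1
    p,r=fit("top",L,uv,[c[0],c[1],yaw]); M[k]=list(p)
    print(k,np.round(p,4),"res px",round(r,2),"sides",[round(1e3*np.linalg.norm(w[i]-w[i-1])) for i in range(4)])
M["disc"]=list(ray("top",c1([(563,474)])[0],.012)[:2])+[0]
A=ray("top",(171.3,166.3),.14);B=ray("top",(148.7,306.3),.14);v=A-B
M["rail"]=list((A+B)[:2]/2)+[np.arctan2(v[1],v[0])-np.pi/2]
print(M["disc"],M["rail"],np.linalg.norm(v))
json.dump(M,open("M.json","w"))
R=lambda a,b,z:np.array(rect(a,b,z))
G=[]
for k in M:
    S={"f":[R(.062,.062,.028)],"s":[R(.062,.062,.012)],"j":[R(.125,.125,.012),R(.067,.067,.09)],"h":[R(.056,.05,.09),R(.056,.05,0)],"d":[[(.031*np.cos(t),.031*np.sin(t),.012) for t in np.linspace(0,6.3,24)]],"r":[[(0,-.16,.14),(0,.16,.14)]]}[k[0]]
    G+=[(place(M[k],s),(0,255,0) if i==0 else (255,0,255)) for i,s in enumerate(S)]
overlay("scene",cv2.imread("pics/scene0.png"),205,455,90,290,3,G,"pics/o1.png")
t=cv2.imread("pics/top0.png")
overlay("top",t,140,460,130,312,2,G,"pics/o2.png")
E
python3 m.py
```

```text
foot [ 0.6823 -0.1624 -2.0134] res px 0.49 sides [63, 62, 62, 60]
spA [ 0.5681 -0.2221 -2.6747] res px 0.49 sides [60, 64, 63, 62]
spB [ 0.4401 -0.0599 -1.481 ] res px 0.69 sides [60, 63, 60, 59]
spC [ 0.433   0.0533 -2.1704] res px 1.16 sides [63, 60, 60, 63]
jig [ 0.6245  0.0783 -1.8924] res px 1.02 sides [123, 124, 119, 123]
h1 [ 0.5678 -0.0992 -0.4304] res px 0.82 sides [46, 56, 47, 54]
h2 [ 0.5651 -0.3564 -0.3913] res px 0.6 sides [48, 54, 50, 56]
[np.float64(0.4365992957188075), np.float64(-0.19168053008336994), 0] [np.float64(0.4873367829926669), np.float64(0.32155188410481494), np.float64(-1.7254121096106436)] 0.3291102965349379
```

View pics/o1.png

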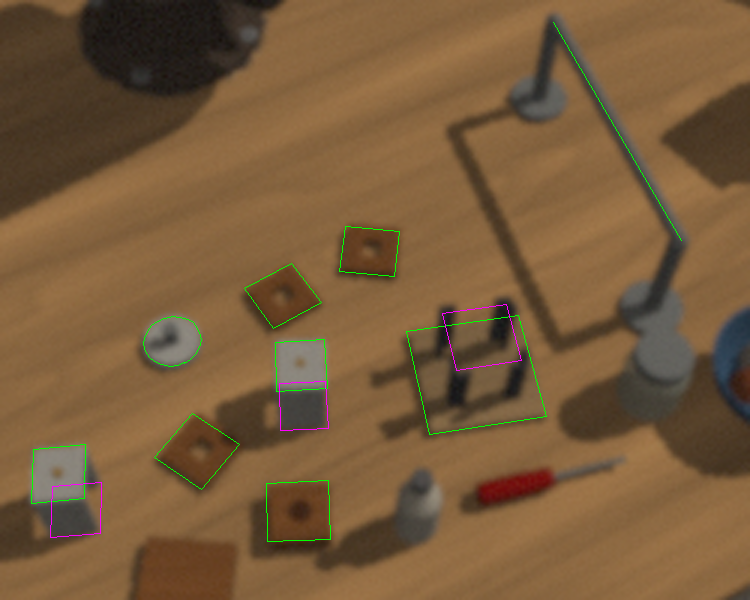

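The scene overlay agrees within about 1–2 px for every part, and the guide tops sit at the corners of the magenta pocket. The legs of both harps face world ±x. Now I check the jig and rail in the top view.

```bash
cat >> m.py <<'E'
overlay("top",t,232,310,145,220,8,G,"pics/o3.png")
E
python3 m.py >/dev/null
```

```text
(no output)
```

View pics/o3.png

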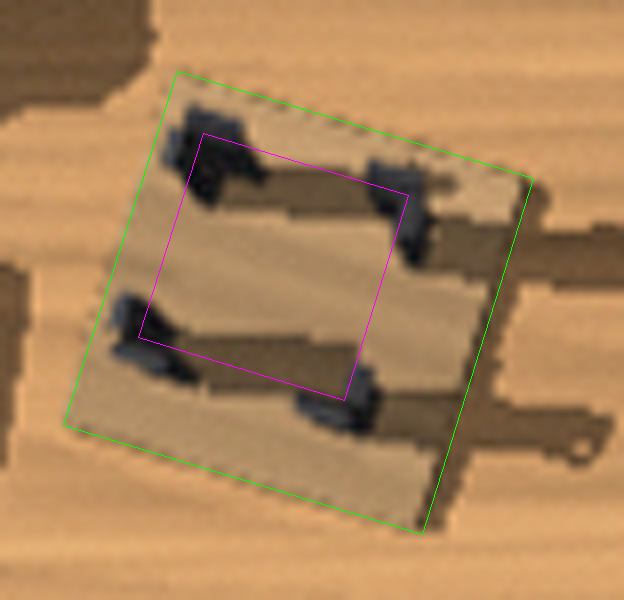

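The plate outline and guide tops match the predicted pocket within about 1 mm. Next I check clearances and write a planner.

```bash
cat > plan.py <<'E'
from h import *
def steps(start,wps):
    """print shares for each waypoint (x,y,z,yaw) as calls; returns end"""
    p=np.array(start,float)
    for w in wps:
        w=np.array(w,float)
        c,s=np.cos(p[3]),np.sin(p[3]);d=w[:3]-p[:3]
        l=np.array([c*d[0]+s*d[1],s*d[0]-c*d[1],-d[2]]);a=(p[3]-w[3]+np.pi)%(2*np.pi)-np.pi
        n=max(1,int(np.ceil(max(np.abs(l).max()/.1-.001,abs(a)/(np.pi/2)))))
        for i in range(n):
            # remaining split equally, in the current tool axes
            c,s=np.cos(p[3]),np.sin(p[3]);d=(w[:3]-p[:3])/(n-i);aa=((p[3]-w[3]+np.pi)%(2*np.pi)-np.pi)/(n-i)
            l=np.array([c*d[0]+s*d[1],s*d[0]-c*d[1],-d[2]])
            if max(abs(l))>.1: l*=.1/max(abs(l)); print("!clipped")
            q=np.round(l/.1,3);t=round(aa/(np.pi/2),3)
            rows=max(np.linalg.norm(q)*100/62.5,abs(t)*90/10.7)
            print("turn",t,"shift",*q,"rows %.1f"%rows)
            l=q*.1;p[:3]+=[c*l[0]+s*l[1],s*l[0]-c*l[1],-l[2]];p[3]-=t*np.pi/2
        print("  ->",np.round(p,4))
    return p
def now():
    s=arm.get_state();return [*s["eef_pos"],s["ee_rot"][2]]
E
python3 - <<'E'
from plan import *
M=json.load(open("M.json"))
print("glue",ray("top",(321,129),.12),ray("top",(320,138),.0),"jar",ray("top",(207,139),.09),"driver tip",ray("top",(240,126),.01),ray("top",(296,138),.01),"mug",ray("top",(462,288),.09),"offcut",ray("top",(405,155),.018))
for k in M: print(k,np.round(M[k][:2],3),"yaws",np.round([(M[k][2]+i*np.pi/2+np.pi)%(2*np.pi)-np.pi for i in range(4)],3))
d=np.array([.988,-.154]);m=np.array(M["rail"][:2])
A=[*(m+.055*d),.235,-3.296];h=M["h2"]
steps([.196,-.6455,.215,-2.847],[[h[0],h[1],.2,h[2]-np.pi/2],[h[0],h[1],.062,h[2]-np.pi/2],[h[0],h[1],.235,h[2]-np.pi/2],A,[*A[:2],.132,A[3]]])
E
```

```text
glue [ 0.73724433 -0.06191735  0.12      ] [ 0.74439075 -0.0617604   0.        ] jar [0.72636285 0.2237134  0.09      ] driver tip [0.78006797 0.1540302  0.01      ] [0.74345771 0.00336772 0.01      ] mug [ 0.34010486 -0.3972498   0.09      ] offcut [ 0.68814822 -0.28823056  0.018     ]
foot [ 0.682 -0.162] yaws [-2.013 -0.443  1.128  2.699]
spA [ 0.568 -0.222] yaws [-2.675 -1.104  0.467  2.038]
spB [ 0.44 -0.06] yaws [-1.481  0.09   1.661 -3.052]
spC [0.433 0.053] yaws [-2.17  -0.6    0.971  2.542]
jig [0.624 0.078] yaws [-1.892 -0.322  1.249  2.82 ]
h1 [ 0.568 -0.099] yaws [-0.43   1.14   2.711 -2.001]
h2 [ 0.565 -0.356] yaws [-0.391  1.179  2.75  -1.962]
disc [ 0.437 -0.192] yaws [ 0.     1.571 -3.142 -1.571]
rail [0.487 0.322] yaws [-1.725 -0.155  1.416  2.987]
turn -0.113 shift -0.874 0.339 0.03 rows 1.5
turn -0.113 shift -0.921 0.179 0.03 rows 1.5
turn -0.112 shift -0.938 0.014 0.03 rows 1.5
turn -0.113 shift -0.925 -0.15 0.03 rows 1.5
turn -0.112 shift -0.884 -0.312 0.03 rows 1.5
  -> [ 0.5651 -0.3565  0.2    -1.9626]
turn -0.0 shift -0.0 0.0 0.69 rows 1.1
turn -0.0 shift -0.0 0.0 0.69 rows 1.1
  -> [ 0.5651 -0.3565  0.062  -1.9626]
turn -0.0 shift -0.0 0.0 -0.865 rows 1.4
turn -0.0 shift -0.0 0.0 -0.865 rows 1.4
  -> [ 0.5651 -0.3565  0.235  -1.9626]
turn 0.121 shift -0.871 0.396 0.0 rows 1.5
turn 0.121 shift -0.781 0.554 0.0 rows 1.5
turn 0.121 shift -0.662 0.691 0.0 rows 1.5
turn 0.121 shift -0.519 0.804 0.0 rows 1.5
turn 0.122 shift -0.358 0.887 0.0 rows 1.5
turn 0.121 shift -0.183 0.94 0.0 rows 1.5
turn 0.122 shift -0.002 0.957 0.0 rows 1.5
  -> [ 0.5417  0.3131  0.235  -3.2962]
turn -0.0 shift -0.0 0.0 0.515 rows 0.8
turn -0.0 shift -0.0 0.0 0.515 rows 0.8
  -> [ 0.5417  0.3131  0.132  -3.2962]
```

Emit:
arm_command(series=[0,0,-0.113,-0.874,0.339,0.03,1,0,0,-0.113,-0.874,0.339,0.03,1,0,0,-0.113,-0.874,0.339,0.03,1], force=30)

```text
t: 0.48
eef_pos: [0.2714, -0.5867, 0.2121]
ee_rot: [3.141, 0.0, -2.667]
force: [-0.5, -0.2, 0.3]
width: 0.0872
gripper_force: 0.0
```

Emit:
arm_command(series=[0,0,-0.113,-0.921,0.179,0.03,1,0,0,-0.113,-0.921,0.179,0.03,1,0,0,-0.113,-0.921,0.179,0.03,1])

```text
t: 0.85
eef_pos: [0.3448, -0.5293, 0.2091]
ee_rot: [3.141, 0.0, -2.49]
force: [-1.0, 0.2, 0.1]
width: 0.0876
gripper_force: 0.0
```

Emit:
arm_command(series=[0,0,-0.112,-0.938,0.014,0.03,1,0,0,-0.112,-0.938,0.014,0.03,1,0,0,-0.112,-0.938,0.014,0.03,1])

```text
t: 1.23
eef_pos: [0.4182, -0.472, 0.206]
ee_rot: [3.141, -0.0, -2.315]
force: [-0.5, -0.6, -0.5]
width: 0.088
gripper_force: 0.0
```

Emit:
arm_command(series=[0,0,-0.113,-0.925,-0.15,0.03,1,0,0,-0.113,-0.925,-0.15,0.03,1,0,0,-0.113,-0.925,-0.15,0.03,1])

```text
t: 1.6
eef_pos: [0.4917, -0.4145, 0.2029]
ee_rot: [3.141, -0.0, -2.138]
force: [-0.6, -0.8, -0.2]
width: 0.0874
gripper_force: 0.0
```

Emit:
arm_command(series=[0,0,-0.112,-0.884,-0.312,0.03,1,0,0,-0.112,-0.884,-0.312,0.03,1,0,0,-0.112,-0.884,-0.312,0.03,1,0,0,-0.112,-0.884,-0.312,0.03,1])

```text
t: 2.1
eef_pos: [0.564, -0.358, 0.2002]
ee_rot: [3.141, -0.0, -1.964]
force: [-0.1, -0.6, 0.1]
width: 0.0878
gripper_force: 0.0
```

Emit:
arm_command(series=[0,0,0,0,0,0.69,1,0,0,0,0,0,0.69,1])

```text
t: 2.35
eef_pos: [0.561, -0.3568, 0.1274]
ee_rot: [3.134, 0.0, -1.965]
force: [-0.3, -0.5, 0.3]
width: 0.0878
gripper_force: 0.0
```

Emit:
arm_command(series=[0,0,0,0,0,0.69,1,0,0,0,0,0.69,1,1])

```text
t: 2.6
eef_pos: [0.5152, -0.3373, 0.0364]
ee_rot: [3.14, -0.001, -1.963]
force: [1.2, -0.8, 0.4]
width: 0.0878
gripper_force: 0.3
```

I mistyped the second row, so the tool went sideways. I look before doing anything else.

```bash
python3 - <<'E'
from h import *
print(arm.get_state())
t=arm.grab_frame("top");s=arm.grab_frame("scene");cv2.imwrite("pics/t1.png",t);cv2.imwrite("pics/s1.png",s)
a=cv2.resize(t[150:300,370:480],None,fx=4,fy=4,interpolation=cv2.INTER_CUBIC);b=cv2.resize(s[200:320,175:265],None,fx=4,fy=4,interpolation=cv2.INTER_CUBIC)
o=np.zeros((600,800,3),np.uint8);o[:a.shape[0],:a.shape[1]]=a;o[:b.shape[0],a.shape[1]:a.shape[1]+b.shape[1]]=b
cv2.imwrite("pics/v1.png",o)
E
```

```text
{'t': 2.6, 'q': array([-0.26230226,  0.42916361, -0.33365422,  0.00123456, -0.80940351,
       -0.13067289]), 'qd': array([ 0.09367434, -0.40469639, -1.29890587, -0.00501693,  0.88810799,
       -0.09353885]), 'joint_efforts': array([ -1.1370796 , -52.2447145 ,  27.8841573 ,   5.6253697 ,
        -1.40730914,   0.23317238]), 'eef_pos': array([ 0.51523684, -0.33728781,  0.03644449]), 'ee_rot': array([ 3.14029571e+00, -1.07057138e-03, -1.96291838e+00]), 'force': array([ 1.15735288, -0.77610163,  0.42181628]), 'moment': array([ 9.32684702e-03, -1.92375084e-01,  1.05584747e-04]), 'gripper_force': 0.3401168994605541, 'width': 0.08776665925457822}
```

View pics/v1.png

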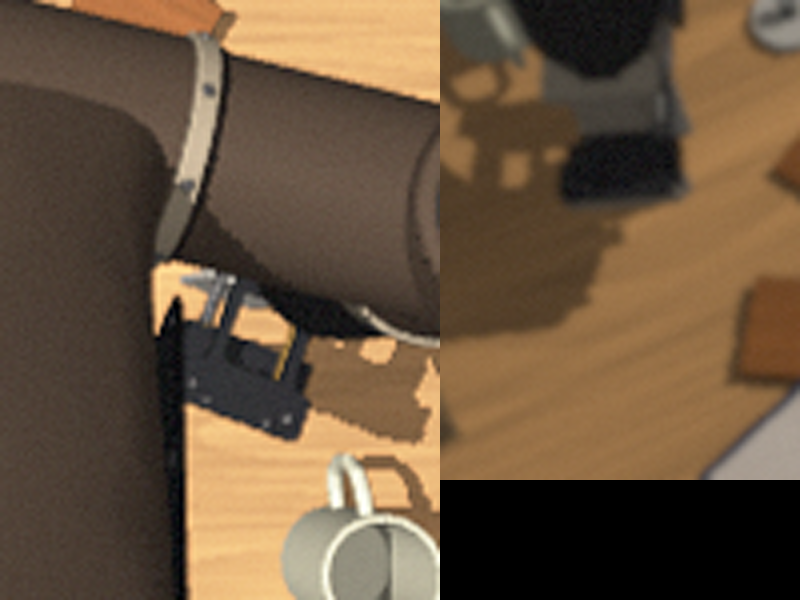

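The harp still seems to be between the fingers, perhaps leaning. Closing gently on its legs should square it up.

Emit:
arm_command(series=[0,0,0,0,0,0,0.6,0,0,0,0,0,0,0.6,0,0,0,0,0,0,0.5,0,0,0,0,0,0,0.5,0,0,0,0,0,0,0.5], force=8)

```text
t: 3.32
eef_pos: [0.5146, -0.3358, 0.0392]
ee_rot: [-3.141, -0.0, -1.962]
force: [-1.4, 0.0, 0.5]
width: 0.0573
gripper_force: 7.8
```

Emit:
arm_command(series=[0,0,0,0,0,0,0.5,0,0,0,0,0,0,0.5,0,0,0,0,0,-0.3,0.5,0,0,0,0,0,-0.6,0.5,0,0,0,0,0,-1,0.5,0,0,0,0,0,-1,0.5], force=15)

```text
t: 4.08
eef_pos: [0.5166, -0.3366, 0.1424]
ee_rot: [-3.135, 0.0, -1.962]
force: [0.1, 0.6, -1.9]
width: 0.0562
gripper_force: 15.0
```

```bash
python3 - <<'E'
from h import *
t=arm.grab_frame("top");s=arm.grab_frame("scene");cv2.imwrite("pics/t2.png",t);cv2.imwrite("pics/s2.png",s)
a=cv2.resize(t[150:300,370:480],None,fx=4,fy=4,interpolation=cv2.INTER_CUBIC);b=cv2.resize(s[180:300,175:265],None,fx=4,fy=4,interpolation=cv2.INTER_CUBIC)
o=np.zeros((600,800,3),np.uint8);o[:a.shape[0],:a.shape[1]]=a;o[:b.shape[0],a.shape[1]:a.shape[1]+b.shape[1]]=b
cv2.imwrite("pics/v2.png",o);print(arm.get_state()["force"])
E
```

```text
[ 0.47730528  0.07382728 -1.83097979]
```

View pics/v2.png

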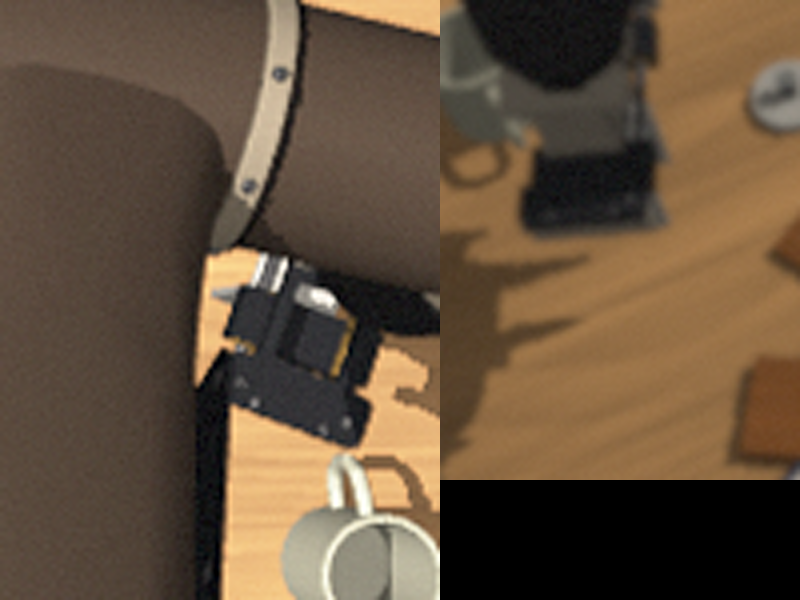

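The grip is square at 56 mm, but the height of the harp in the hand is unknown. I set it back down, release and look again.

Emit:
arm_command(series=[0,0,0,0,0,0.4,0.5,0,0,0,0,0,0.7,0.5,0,0,0,0,0,0.85,0.5,0,0,0,0,0,0.85,0.5])

```text
t: 4.68
eef_pos: [0.5134, -0.3355, 0.0524]
ee_rot: [3.138, -0.0, -1.962]
force: [-0.4, 0.4, -0.9]
width: 0.0561
gripper_force: 15.0
```

Emit:
arm_command(series=[0,0,0,0,0,0.05,0.5,0,0,0,0,0,0.08,0.5,0,0,0,0,0,0.08,0.5])

```text
t: 5.05
eef_pos: [0.5146, -0.3358, 0.0464]
ee_rot: [-3.141, 0.0, -1.962]
force: [-0.4, -0.4, -1.1]
width: 0.056
gripper_force: 15.0
```

Emit:
arm_command(series=[0,0,0,0,0,0.04,0.5,0,0,0,0,0,0.06,0.5,0,0,0,0,0,0.06,0.5])

```text
t: 5.42
eef_pos: [0.5142, -0.3357, 0.0398]
ee_rot: [3.141, -0.0, -1.962]
force: [-1.0, 0.7, -1.5]
width: 0.0557
gripper_force: 15.0
```

Emit:
arm_command(series=[0,0,0,0,0,0,0.7,0,0,0,0,0,0,0.8,0,0,0,0,0,0,0.8,0,0,0,0,0,0,0.8])

```text
t: 5.92
eef_pos: [0.5145, -0.3358, 0.0401]
ee_rot: [-3.141, -0.0, -1.962]
force: [-0.5, -0.2, 0.3]
width: 0.0701
gripper_force: 0.0
```

Emit:
arm_command(series=[0,0,0,0,0,-0.3,0.8,0,0,0,0,0,-0.6,0.8,0,0,0,0,0,-1,0.8,0,0,0,0,0,-1,0.8])

```text
t: 6.42
eef_pos: [0.5165, -0.3367, 0.1438]
ee_rot: [-3.135, -0.0, -1.962]
force: [1.2, 0.5, -0.4]
width: 0.0703
gripper_force: 0.0
```

Emit:
arm_command(series=[0,0,0,-1,0,-0.6,1,0,0,0,-1,0,-0.6,1,0,0,0,-1,0,-0.6,1])

```text
t: 6.8
eef_pos: [0.5548, -0.2412, 0.2021]
ee_rot: [-3.138, 0.001, -1.959]
force: [0.6, -0.3, -0.3]
width: 0.087
gripper_force: 0.0
```

Emit:
arm_command(series=[0,0,0,-1,0,0,1,0,0,0,-1,0,0,1,0,0,0,-1,0,0,1])

```text
t: 7.18
eef_pos: [0.5909, -0.1492, 0.1986]
ee_rot: [3.14, -0.0, -1.96]
force: [-0.3, -1.1, -0.3]
width: 0.0876
gripper_force: 0.0
```

Emit:
arm_command(series=[0,0,0,-1,0,0,1,0,0,0,-1,0,0,1,0,0,0,-1,0,0,1])

```text
t: 7.55
eef_pos: [0.629, -0.0574, 0.1986]
ee_rot: [3.14, -0.001, -1.961]
force: [0.4, -0.8, -0.1]
width: 0.0879
gripper_force: 0.0
```

Emit:
arm_command(series=[0,0,0,-1,0,0,1,0,0,0,-1,0,0,1,0,0,0,-1,0,0,1])

```text
t: 7.92
eef_pos: [0.6672, 0.0346, 0.1985]
ee_rot: [3.14, -0.001, -1.961]
force: [-1.1, -0.4, -0.9]
width: 0.0877
gripper_force: 0.0
```

```bash
python3 - <<'E'
from h import *
t=arm.grab_frame("top");s=arm.grab_frame("scene");cv2.imwrite("pics/t3.png",t);cv2.imwrite("pics/s3.png",s)
a=cv2.resize(t[160:260,380:480],None,fx=4,fy=4,interpolation=cv2.INTER_CUBIC);b=cv2.resize(s[190:290,190:290],None,fx=4,fy=4,interpolation=cv2.INTER_CUBIC)
cv2.imwrite("pics/v3.png",np.hstack([a,b]))
E
```

```text
(no output)
```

View pics/v3.png

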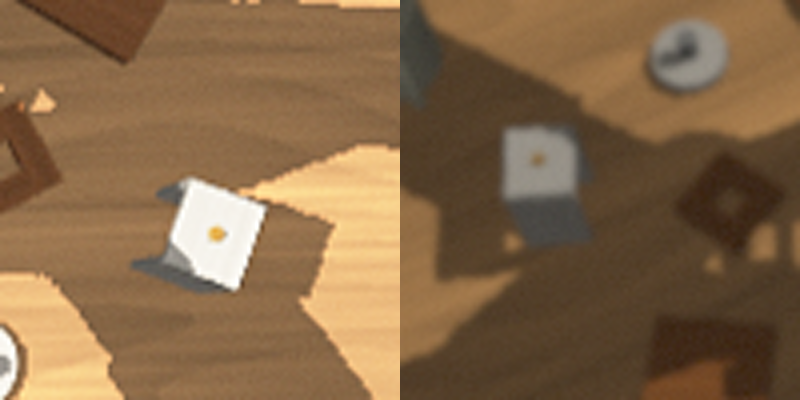

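The harp stands upright again at top px (434,218), with its yaw unchanged. Now I plan both harp moves.

```bash
python3 - <<'E'
from plan import *
M=json.load(open("M.json"))
g=ray("top",(337.9,198.9),.09);h=ray("top",(433.9,218.1),.09);print(g,h)
M["h1"][:2]=(np.array(M["h1"][:2])+g[:2])/2;M["h2"]=[h[0],h[1],-.391];json.dump(M,open("M.json","w"))
d=np.array([.988,-.154]);m=np.array(M["rail"][:2]);A=m+.055*d;B=m-.055*d
y=-2.001;p=M["h1"]
e=steps(now(),[[*p[:2],.17,y],[*p[:2],.062,y],[*p[:2],.235,y],[*A,.235,-3.296],[*A,.131,-3.296]])
print("H2");q=M["h2"]
steps([*A,.235,-3.296],[[*q[:2],.235,-1.962],[*q[:2],.062,-1.962],[*q[:2],.235,-1.962],[*B,.235,-3.296]])
E
```

```text
[ 0.5671503  -0.09988006  0.09      ] [ 0.51316987 -0.33689607  0.09      ]
turn 0.012 shift 0.801 0.205 0.145 rows 1.3
turn 0.012 shift 0.805 0.189 0.146 rows 1.3
  -> [ 0.5675 -0.0996  0.17   -2.0006]
turn 0.0 shift -0.0 0.0 0.54 rows 0.9
turn 0.0 shift -0.0 0.0 0.54 rows 0.9
  -> [ 0.5675 -0.0996  0.062  -2.0006]
turn 0.0 shift -0.0 0.0 -0.865 rows 1.4
turn 0.0 shift -0.0 0.0 -0.865 rows 1.4
  -> [ 0.5675 -0.0996  0.235  -2.0006]
turn 0.206 shift -0.911 0.488 -0.0 rows 1.7
turn 0.206 shift -0.708 0.753 -0.0 rows 1.7
turn 0.206 shift -0.432 0.939 -0.0 rows 1.7
!clipped
turn 0.207 shift -0.109 1.0 -0.0 rows 1.7
  -> [ 0.5419  0.3103  0.235  -3.2965]
turn -0.0 shift 0.003 0.014 0.52 rows 0.8
turn -0.0 shift 0.003 0.013 0.52 rows 0.8
  -> [ 0.5417  0.313   0.131  -3.2965]
H2
turn -0.121 shift -0.103 -0.924 -0.0 rows 1.5
turn -0.121 shift 0.074 -0.926 -0.0 rows 1.5
turn -0.121 shift 0.248 -0.896 -0.0 rows 1.5
turn -0.122 shift 0.412 -0.833 -0.0 rows 1.5
turn -0.121 shift 0.563 -0.739 -0.0 rows 1.5
turn -0.122 shift 0.693 -0.62 -0.0 rows 1.5
turn -0.121 shift 0.799 -0.476 -0.0 rows 1.5
  -> [ 0.5132 -0.337   0.235  -1.9624]
turn -0.0 shift -0.0 0.0 0.865 rows 1.4
turn -0.0 shift -0.001 0.0 0.865 rows 1.4
  -> [ 0.5132 -0.3369  0.062  -1.9624]
turn -0.0 shift 0.0 0.0 -0.865 rows 1.4
turn -0.0 shift 0.0 0.0 -0.865 rows 1.4
  -> [ 0.5132 -0.3369  0.235  -1.9624]
turn 0.142 shift -0.976 0.548 -0.0 rows 1.8
turn 0.141 shift -0.831 0.75 -0.0 rows 1.8
turn 0.142 shift -0.646 0.914 -0.0 rows 1.8
!clipped
turn 0.141 shift -0.413 1.0 -0.0 rows 1.7
!clipped
turn 0.142 shift -0.172 1.0 -0.0 rows 1.6
!clipped
turn 0.141 shift 0.053 1.0 -0.0 rows 1.6
  -> [ 0.4361  0.3041  0.235  -3.296 ]
```

Emit:
arm_command(series=[0,0,0.012,0.801,0.205,0.145,1,0,0,0.012,0.801,0.205,0.145,1,0,0,0.012,0.801,0.205,0.145,1])

```text
t: 8.4
eef_pos: [0.6162, -0.0349, 0.1858]
ee_rot: [3.142, -0.0, -1.984]
force: [0.2, -0.2, 0.2]
width: 0.0878
gripper_force: 0.0
```

Emit:
arm_command(series=[0,0,0.012,0.805,0.189,0.146,1,0,0,0.012,0.805,0.189,0.146,1,0,0,0.012,0.805,0.189,0.146,1])

```text
t: 8.78
eef_pos: [0.5677, -0.0998, 0.1713]
ee_rot: [-3.141, 0.0, -2.002]
force: [1.0, 0.6, 0.7]
width: 0.0878
gripper_force: 0.0
```

Emit:
arm_command(series=[0,0,0,0,0,0.54,1,0,0,0,0,0,0.54,1,0,0,0,0,0,0.54,1])

```text
t: 9.15
eef_pos: [0.5695, -0.0983, 0.1182]
ee_rot: [-3.14, -0.0, -1.999]
force: [0.1, -0.3, 0.8]
width: 0.0877
gripper_force: 0.0
```

Emit:
arm_command(series=[0,0,0,0,0,0.54,1,0,0,0,0,0,0.54,1,0,0,0,0,0,0.54,1])

```text
t: 9.52
eef_pos: [0.5698, -0.0985, 0.0652]
ee_rot: [-3.139, 0.001, -1.999]
force: [-0.4, 0.3, 0.8]
width: 0.0877
gripper_force: 0.0
```

Emit:
arm_command(series=[0,0,0,0,0,0,0.7,0,0,0,0,0,0,0.6,0,0,0,0,0,0,0.5,0,0,0,0,0,0,0.5,0,0,0,0,0,0,0.5,0,0,0,0,0,0,0.5], force=25)

```text
t: 10.28
eef_pos: [0.5682, -0.0986, 0.0633]
ee_rot: [-3.141, -0.0, -2.0]
force: [-1.8, 0.0, 5.6]
width: 0.056
gripper_force: 24.8
```

Emit:
arm_command(series=[0,0,0,0,0,-0.5,0.5,0,0,0,0,0,-0.865,0.5,0,0,0,0,0,-0.865,0.5])

```text
t: 10.65
eef_pos: [0.5699, -0.0984, 0.1522]
ee_rot: [-3.137, 0.003, -2.0]
force: [0.1, 0.1, -2.0]
width: 0.0559
gripper_force: 24.8
```

Emit:
arm_command(series=[0,0,0,0,0,-0.5,0.5,0,0,0,0,0,-0.865,0.5,0,0,0,0,0,-0.865,0.5])

```text
t: 11.02
eef_pos: [0.5693, -0.0985, 0.2378]
ee_rot: [-3.138, 0.002, -2.0]
force: [-1.0, 0.3, -1.9]
width: 0.0558
gripper_force: 24.8
```

Emit:
arm_command(series=[0,0,0.206,-0.911,0.488,0,0.5,0,0,0.206,-0.911,0.488,0,0.5,0,0,0.206,-0.911,0.488,0,0.5])

```text
t: 11.4
eef_pos: [0.5605, 0.007, 0.2336]
ee_rot: [3.139, -0.002, -2.323]
force: [0.7, 0.4, -2.5]
width: 0.0561
gripper_force: 24.9
```

Emit:
arm_command(series=[0,0,0.206,-0.708,0.753,0,0.5,0,0,0.206,-0.708,0.753,0,0.5,0,0,0.206,-0.708,0.753,0,0.5])

```text
t: 11.78
eef_pos: [0.5544, 0.1096, 0.2339]
ee_rot: [3.141, -0.003, -2.646]
force: [-0.7, 0.5, -1.3]
width: 0.0561
gripper_force: 24.9
```

Emit:
arm_command(series=[0,0,0.206,-0.432,0.939,0,0.5,0,0,0.206,-0.432,0.939,0,0.5,0,0,0.206,-0.432,0.939,0,0.5])

```text
t: 12.15
eef_pos: [0.5481, 0.2122, 0.2339]
ee_rot: [-3.141, -0.002, -2.969]
force: [-0.3, -0.7, -1.6]
width: 0.056
gripper_force: 24.9
```

Emit:
arm_command(series=[0,0,0.207,-0.109,1,0,0.5,0,0,0.207,-0.109,1,0,0.5,0,0,0.207,-0.109,1,0,0.5,0,0,0.207,-0.109,1,0,0.5])

```text
t: 12.65
eef_pos: [0.5423, 0.3099, 0.2348]
ee_rot: [-3.14, -0.001, 2.989]
force: [-0.4, -0.6, -1.5]
width: 0.0557
gripper_force: 24.9
```

Emit:
arm_command(series=[0,0,0,0.005,0.027,0.3,0.5,0,0,0,0.005,0.027,0.6,0.5,0,0,0,0.005,0.027,0.6,0.5,0,0,0,0.005,0.027,0.6,0.5])

```text
t: 13.15
eef_pos: [0.5431, 0.3134, 0.1772]
ee_rot: [3.141, 0.001, 2.987]
force: [-0.9, -0.8, -0.8]
width: 0.056
gripper_force: 24.9
```

Emit:
arm_command(series=[0,0,0,0,0,0.2,0.5,0,0,0,0,0,0.35,0.5,0,0,0,0,0,0.44,0.5,0,0,0,0,0,0.44,0.5])

```text
t: 13.65
eef_pos: [0.5422, 0.3138, 0.1316]
ee_rot: [-3.141, -0.0, 2.987]
force: [0.2, -0.1, -1.9]
width: 0.0557
gripper_force: 24.9
```

Emit:
arm_command(series=[0,0,0,0,0,0.01,0.5,0,0,0,0,0,0.02,0.5,0,0,0,0,0,0.02,0.5])

```text
t: 14.02
eef_pos: [0.5424, 0.3142, 0.1302]
ee_rot: [3.141, 0.0, 2.987]
force: [-0.5, -0.4, -2.0]
width: 0.056
gripper_force: 24.9
```

Still no contact, so I creep 2 mm more, release and rise, then go back to harp 2.

Emit:
arm_command(series=[0,0,0,0,0,0.01,0.5,0,0,0,0,0,0.02,0.5,0,0,0,0,0,0.02,0.5])

```text
t: 14.4
eef_pos: [0.5425, 0.3141, 0.1292]
ee_rot: [3.141, 0.001, 2.988]
force: [-2.7, -0.5, 7.0]
width: 0.0558
gripper_force: 24.9
```

Emit:
arm_command(series=[0,0,0,0,0,0,0.7,0,0,0,0,0,0,0.9,0,0,0,0,0,0,0.9,0,0,0,0,0,0,0.9])

```text
t: 14.9
eef_pos: [0.5423, 0.314, 0.1278]
ee_rot: [-3.141, -0.0, 2.987]
force: [0.5, 0.9, -0.1]
width: 0.0781
gripper_force: 0.0
```

Emit:
arm_command(series=[0,0,0,0,0,-0.5,1,0,0,0,0,0,-1,1,0,0,0,0,0,-1,1])

```text
t: 15.28
eef_pos: [0.5443, 0.3154, 0.2328]
ee_rot: [3.136, 0.005, 2.988]
force: [1.3, 0.0, -0.7]
width: 0.0874
gripper_force: 0.0
```

Emit:
arm_command(series=[0,0,-0.121,-0.103,-0.924,0,1,0,0,-0.121,-0.103,-0.924,0,1,0,0,-0.121,-0.103,-0.924,0,1])

```text
t: 15.65
eef_pos: [0.5379, 0.2192, 0.2277]
ee_rot: [-3.142, -0.0, -3.108]
force: [0.7, 1.0, -0.5]
width: 0.0874
gripper_force: 0.0
```

Emit:
arm_command(series=[0,0,-0.121,0.074,-0.926,0,1,0,0,-0.121,0.074,-0.926,0,1,0,0,-0.121,0.074,-0.926,0,1])

```text
t: 16.02
eef_pos: [0.534, 0.1271, 0.2277]
ee_rot: [3.142, -0.0, -2.918]
force: [0.4, 0.5, -0.7]
width: 0.0878
gripper_force: 0.0
```

Emit:
arm_command(series=[0,0,-0.121,0.248,-0.896,0,1,0,0,-0.121,0.248,-0.896,0,1,0,0,-0.121,0.248,-0.896,0,1])

```text
t: 16.4
eef_pos: [0.5301, 0.0347, 0.2276]
ee_rot: [3.142, -0.0, -2.728]
force: [-0.0, -0.2, -0.0]
width: 0.0877
gripper_force: 0.0
```

Emit:
arm_command(series=[0,0,-0.122,0.412,-0.833,0,1,0,0,-0.122,0.412,-0.833,0,1,0,0,-0.122,0.412,-0.833,0,1])

```text
t: 16.77
eef_pos: [0.5263, -0.0579, 0.2275]
ee_rot: [3.141, -0.0, -2.536]
force: [-0.4, -0.2, -0.4]
width: 0.0876
gripper_force: 0.0
```

Emit:
arm_command(series=[0,0,-0.121,0.563,-0.739,0,1,0,0,-0.121,0.563,-0.739,0,1,0,0,-0.121,0.563,-0.739,0,1])

```text
t: 17.15
eef_pos: [0.5224, -0.1506, 0.2274]
ee_rot: [3.141, -0.0, -2.346]
force: [0.2, 0.5, 0.1]
width: 0.0875
gripper_force: 0.0
```

Emit:
arm_command(series=[0,0,-0.122,0.693,-0.62,0,1,0,0,-0.122,0.693,-0.62,0,1,0,0,-0.122,0.693,-0.62,0,1])

```text
t: 17.52
eef_pos: [0.5186, -0.2433, 0.2273]
ee_rot: [3.141, -0.0, -2.154]
force: [-0.3, 0.1, -0.5]
width: 0.0874
gripper_force: 0.0
```

Emit:
arm_command(series=[0,0,-0.121,0.799,-0.476,0,1,0,0,-0.121,0.799,-0.476,0,1,0,0,-0.121,0.799,-0.476,0,1,0,0,-0.121,0.799,-0.476,0,1])

```text
t: 18.02
eef_pos: [0.5145, -0.3345, 0.2276]
ee_rot: [3.141, 0.0, -1.962]
force: [0.3, 0.6, -0.5]
width: 0.0874
gripper_force: 0.0
```

```bash
sed -i 's|np.abs(l).max()/.1-.001|np.linalg.norm(l)/.1-.001|' plan.py; python3 - <<'E'
from plan import *
M=json.load(open("M.json"));q=M["h2"]
d=np.array([.988,-.154]);m=np.array(M["rail"][:2]);B=m-.055*d
steps([*q[:2],.062,-1.962],[[*q[:2],.236,-1.962],[*B,.236,-3.296],[*B,.1305,-3.296]])
E
```

```text
turn 0.0 shift -0.0 0.0 -0.87 rows 1.4
turn 0.0 shift -0.0 0.0 -0.87 rows 1.4
  -> [ 0.5132 -0.3369  0.236  -1.962 ]
turn 0.121 shift -0.837 0.469 0.0 rows 1.5
turn 0.121 shift -0.733 0.619 0.0 rows 1.5
turn 0.121 shift -0.603 0.746 0.0 rows 1.5
turn 0.122 shift -0.452 0.847 0.0 rows 1.5
turn 0.121 shift -0.282 0.917 0.0 rows 1.5
turn 0.122 shift -0.103 0.954 0.0 rows 1.5
turn 0.121 shift 0.08 0.957 0.0 rows 1.5
  -> [ 0.433   0.33    0.236  -3.2956]
turn 0.0 shift 0.0 -0.0 0.528 rows 0.8
turn 0.0 shift 0.0 -0.0 0.527 rows 0.8
  -> [ 0.433   0.33    0.1305 -3.2956]
```

Emit:
arm_command(series=[0,0,0,0.028,0,0.8,1,0,0,0,0.028,0,0.8,1,0,0,0,0.028,0,0.8,1])

```text
t: 18.4
eef_pos: [0.5126, -0.3377, 0.1475]
ee_rot: [3.139, -0.001, -1.961]
force: [0.4, 0.1, 0.5]
width: 0.0874
gripper_force: 0.0
```

Emit:
arm_command(series=[0,0,0,0,0,0.84,1,0,0,0,0,0,0.84,1,0,0,0,0,0,0.84,1])

```text
t: 18.77
eef_pos: [0.5131, -0.3384, 0.0643]
ee_rot: [3.141, -0.0, -1.962]
force: [0.9, -0.6, 1.1]
width: 0.0874
gripper_force: 0.0
```

Emit:
arm_command(series=[0,0,0,0,0,0,0.7,0,0,0,0,0,0,0.6,0,0,0,0,0,0,0.5,0,0,0,0,0,0,0.5,0,0,0,0,0,0,0.5,0,0,0,0,0,0,0.5])

```text
t: 19.52
eef_pos: [0.5129, -0.3387, 0.0646]
ee_rot: [-3.141, -0.0, -1.962]
force: [-1.3, 0.8, 5.2]
width: 0.0558
gripper_force: 25.0
```

Emit:
arm_command(series=[0,0,0,0,0,-0.5,0.5,0,0,0,0,0,-0.87,0.5,0,0,0,0,0,-0.87,0.5])

```text
t: 19.9
eef_pos: [0.5144, -0.3393, 0.1541]
ee_rot: [-3.136, 0.0, -1.962]
force: [1.4, 0.2, -1.8]
width: 0.056
gripper_force: 25.0
```

Emit:
arm_command(series=[0,0,0,0,0,-0.5,0.5,0,0,0,0,0,-0.87,0.5,0,0,0,0,0,-0.87,0.5])

```text
t: 20.27
eef_pos: [0.5138, -0.3391, 0.2401]
ee_rot: [-3.137, 0.0, -1.962]
force: [0.4, -0.0, -2.5]
width: 0.0555
gripper_force: 25.0
```

Emit:
arm_command(series=[0,0,0.121,-0.837,0.469,0,0.5,0,0,0.121,-0.837,0.469,0,0.5,0,0,0.121,-0.837,0.469,0,0.5])

```text
t: 20.65
eef_pos: [0.5002, -0.241, 0.2362]
ee_rot: [3.139, -0.0, -2.15]
force: [0.9, -0.5, -1.0]
width: 0.056
gripper_force: 25.0
```

Emit:
arm_command(series=[0,0,0.121,-0.733,0.619,0,0.5,0,0,0.121,-0.733,0.619,0,0.5,0,0,0.121,-0.733,0.619,0,0.5])

```text
t: 21.02
eef_pos: [0.4891, -0.1465, 0.2367]
ee_rot: [3.14, -0.001, -2.34]
force: [0.1, -1.2, -1.6]
width: 0.0557
gripper_force: 25.0
```

Emit:
arm_command(series=[0,0,0.121,-0.603,0.746,0,0.5,0,0,0.121,-0.603,0.746,0,0.5,0,0,0.121,-0.603,0.746,0,0.5])

```text
t: 21.4
eef_pos: [0.4781, -0.0516, 0.237]
ee_rot: [3.141, -0.001, -2.53]
force: [0.0, 0.4, -1.1]
width: 0.056
gripper_force: 25.0
```

Emit:
arm_command(series=[0,0,0.122,-0.452,0.847,0,0.5,0,0,0.122,-0.452,0.847,0,0.5,0,0,0.122,-0.452,0.847,0,0.5])

```text
t: 21.78
eef_pos: [0.4671, 0.0435, 0.2371]
ee_rot: [3.141, -0.001, -2.722]
force: [-0.1, 0.3, -1.7]
width: 0.0559
gripper_force: 25.0
```

Emit:
arm_command(series=[0,0,0.121,-0.282,0.917,0,0.5,0,0,0.121,-0.282,0.917,0,0.5,0,0,0.121,-0.282,0.917,0,0.5])

```text
t: 22.15
eef_pos: [0.456, 0.1385, 0.2371]
ee_rot: [-3.141, -0.001, -2.912]
force: [1.1, -0.5, -0.8]
width: 0.0557
gripper_force: 25.0
```

Emit:
arm_command(series=[0,0,0.122,-0.103,0.954,0,0.5,0,0,0.122,-0.103,0.954,0,0.5,0,0,0.122,-0.103,0.954,0,0.5])

```text
t: 22.52
eef_pos: [0.4448, 0.2335, 0.237]
ee_rot: [-3.14, -0.001, -3.104]
force: [-0.6, -0.7, -2.5]
width: 0.0555
gripper_force: 25.0
```

Emit:
arm_command(series=[0,0,0.121,0.08,0.957,0,0.5,0,0,0.121,0.08,0.957,0,0.5,0,0,0.121,0.08,0.957,0,0.5,0,0,0.121,0.08,0.957,0,0.5])

```text
t: 23.02
eef_pos: [0.4333, 0.3268, 0.2373]
ee_rot: [-3.14, -0.001, 2.987]
force: [0.5, -0.6, -1.7]
width: 0.0557
gripper_force: 25.0
```

Emit:
arm_command(series=[0,0,0,0,0,0.3,0.5,0,0,0,0,0,0.6,0.5,0,0,0,0,0,0.6,0.5])

```text
t: 23.4
eef_pos: [0.4323, 0.3256, 0.1761]
ee_rot: [-3.138, -0.002, 2.986]
force: [-0.3, -0.5, -0.8]
width: 0.0558
gripper_force: 25.0
```

Emit:
arm_command(series=[0,0,0,0,0.03,0.2,0.5,0,0,0,0,0.03,0.35,0.5,0,0,0,0,0.03,0.44,0.5,0,0,0,0,0.03,0.44,0.5])

```text
t: 23.9
eef_pos: [0.4332, 0.3309, 0.1337]
ee_rot: [-3.141, -0.0, 2.987]
force: [0.3, 0.2, -1.1]
width: 0.0556
gripper_force: 25.0
```

Emit:
arm_command(series=[0,0,0,0,0,0.01,0.5,0,0,0,0,0,0.02,0.5,0,0,0,0,0,0.02,0.5])

```text
t: 24.28
eef_pos: [0.4333, 0.3315, 0.1322]
ee_rot: [3.141, 0.0, 2.987]
force: [-0.4, 0.6, -1.5]
width: 0.056
gripper_force: 25.0
```

Drop of about 1 mm is fine: release, rise and go towards the jig to park above it, while planning the foot.

Emit:
arm_command(series=[0,0,0,0,0,0.01,0.5,0,0,0,0,0,0.015,0.5,0,0,0,0,0,0.015,0.7,0,0,0,0,0,0.015,0.9,0,0,0,0,0,0.015,0.9,0,0,0,0,0,0.015,0.9])

```text
t: 25.02
eef_pos: [0.4333, 0.3314, 0.1304]
ee_rot: [3.142, 0.0, 2.987]
force: [-0.8, 0.1, -0.0]
width: 0.0783
gripper_force: 0.0
```

Emit:
arm_command(series=[0,0,0,0,0,-0.5,1,0,0,0,0,0,-1,1,0,0,0,0,0,-1,1])

```text
t: 25.4
eef_pos: [0.4349, 0.3331, 0.2349]
ee_rot: [3.135, 0.004, 2.988]
force: [-0.4, 0.5, -0.1]
width: 0.0873
gripper_force: 0.0
```

```bash
python3 - <<'E'
from plan import *
M=json.load(open("M.json"));f=M["foot"]
g=ray("top",((505.5+.5)/4-.5+232,(99.5+.5)/4-.5+132),.028);print(g,f)
steps(now(),[[f[0],f[1],.2,-2.0134],[f[0],f[1],.040,-2.0134]])
E
```

```text
[ 0.68512201 -0.16064398  0.028     ] [0.6822938891445207, -0.1623832690399116, -2.0133601153488847]
turn -0.136 shift -0.534 -0.753 0.058 rows 1.5
turn -0.136 shift -0.362 -0.849 0.058 rows 1.5
turn -0.136 shift -0.174 -0.906 0.058 rows 1.5
turn -0.136 shift 0.022 -0.923 0.058 rows 1.5
turn -0.136 shift 0.217 -0.897 0.058 rows 1.5
turn -0.136 shift 0.402 -0.831 0.059 rows 1.5
  -> [ 0.6823 -0.1624  0.2     4.2694]
turn -0.0 shift 0.0 -0.0 0.8 rows 1.3
turn -0.0 shift 0.0 -0.0 0.8 rows 1.3
  -> [ 0.6823 -0.1624  0.04    4.2694]
```

```bash
python3 - <<'E'
from h import *
t=arm.grab_frame("top");cv2.imwrite("pics/t4.png",t)
cv2.imwrite("pics/v4.png",cv2.resize(t[110:310,140:430],None,fx=2.75,fy=2.75,interpolation=cv2.INTER_CUBIC))
E
```

```text
(no output)
```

View pics/v4.png

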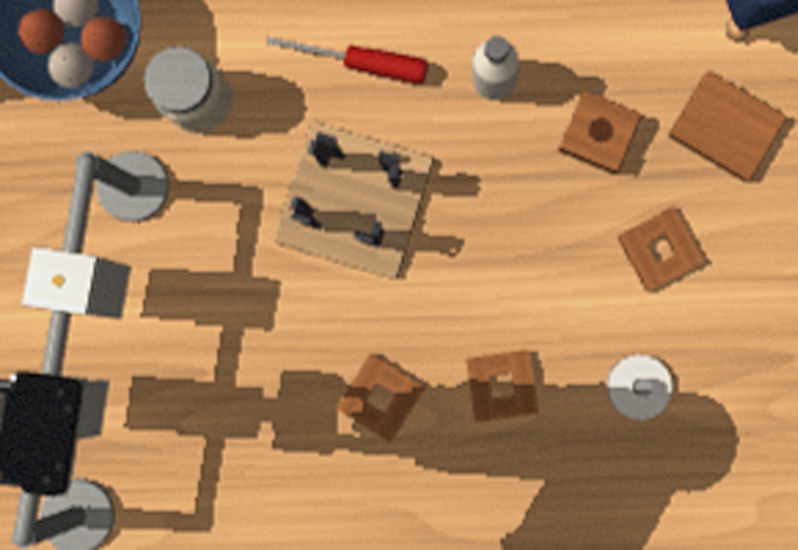

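Harp A hangs properly on the bar, and the foot, spacers, disc and bystanders are all where they were. Next I go to the foot.

Emit:
arm_command(series=[0,0,-0.136,-0.534,-0.753,0.058,1,0,0,-0.136,-0.534,-0.753,0.058,1,0,0,-0.136,-0.534,-0.753,0.058,1])

```text
t: 25.82
eef_pos: [0.4745, 0.2465, 0.2232]
ee_rot: [-3.14, -0.002, -3.085]
force: [-0.0, 1.2, 0.5]
width: 0.0876
gripper_force: 0.0
```

Emit:
arm_command(series=[0,0,-0.136,-0.362,-0.849,0.058,1,0,0,-0.136,-0.362,-0.849,0.058,1,0,0,-0.136,-0.362,-0.849,0.058,1])

```text
t: 26.2
eef_pos: [0.5156, 0.1646, 0.2176]
ee_rot: [-3.141, -0.002, -2.871]
force: [-0.2, -0.1, -0.2]
width: 0.0879
gripper_force: 0.0
```

Emit:
arm_command(series=[0,0,-0.136,-0.174,-0.906,0.058,1,0,0,-0.136,-0.174,-0.906,0.058,1,0,0,-0.136,-0.174,-0.906,0.058,1])

```text
t: 26.58
eef_pos: [0.5569, 0.0827, 0.2119]
ee_rot: [3.141, -0.002, -2.658]
force: [-0.5, 0.2, -0.4]
width: 0.0877
gripper_force: 0.0
```

Emit:
arm_command(series=[0,0,-0.136,0.022,-0.923,0.058,1,0,0,-0.136,0.022,-0.923,0.058,1,0,0,-0.136,0.022,-0.923,0.058,1])

```text
t: 26.95
eef_pos: [0.5982, 0.0005, 0.2061]
ee_rot: [3.141, -0.001, -2.444]
force: [-1.5, 0.9, -0.5]
width: 0.0876
gripper_force: 0.0
```

Emit:
arm_command(series=[0,0,-0.136,0.217,-0.897,0.058,1,0,0,-0.136,0.217,-0.897,0.058,1,0,0,-0.136,0.217,-0.897,0.058,1])

```text
t: 27.32
eef_pos: [0.6394, -0.0817, 0.2003]
ee_rot: [3.141, -0.001, -2.23]
force: [-0.6, 0.2, 0.2]
width: 0.0875
gripper_force: 0.0
```

Emit:
arm_command(series=[0,0,-0.136,0.402,-0.831,0.059,1,0,0,-0.136,0.402,-0.831,0.059,1,0,0,-0.136,0.402,-0.831,0.059,1,0,0,-0.136,0.402,-0.831,0.059,1])

```text
t: 27.82
eef_pos: [0.6802, -0.1624, 0.1954]
ee_rot: [3.141, 0.0, -2.014]
force: [-0.8, 0.3, -0.5]
width: 0.0877
gripper_force: 0.0
```

```bash
python3 - <<'E'
from plan import *
print(now())
e=steps(now(),[[.6845,-.161,.12,-2.0134],[.6845,-.161,.040,-2.0134]])
E
```

```text
[np.float64(0.6802025084872007), np.float64(-0.16238487483042283), np.float64(0.19544099339202597), np.float64(-2.014432145980448)]
turn -0.001 shift -0.031 -0.033 0.754 rows 1.2
  -> [ 0.6845 -0.161   0.12   -2.0129]
turn 0.0 shift 0.0 0.0 0.8 rows 1.3
  -> [ 0.6845 -0.161   0.04   -2.0129]
```

Emit:
arm_command(series=[0,0,0,-0.031,-0.033,0.754,1,0,0,0,-0.031,-0.033,0.754,1,0,0,0,-0.031,-0.033,0.754,1])

```text
t: 28.2
eef_pos: [0.6845, -0.1619, 0.1202]
ee_rot: [3.14, -0.001, -2.013]
force: [0.6, 0.1, 0.9]
width: 0.0875
gripper_force: 0.0
```

Emit:
arm_command(series=[0,0,0,0,0,0.5,1,0,0,0,0,0,0.8,1,0,0,0,0,0,0.8,1])

```text
t: 28.58
eef_pos: [0.6844, -0.1626, 0.0401]
ee_rot: [3.14, -0.001, -2.014]
force: [0.3, 0.3, 0.3]
width: 0.0878
gripper_force: 0.0
```

Emit:
arm_command(series=[0,0,0,0,0,0,0.8,0,0,0,0,0,0,0.7,0,0,0,0,0,0,0.6,0,0,0,0,0,0,0.6,0,0,0,0,0,0,0.6,0,0,0,0,0,0,0.6])

```text
t: 29.32
eef_pos: [0.6847, -0.1629, 0.0401]
ee_rot: [3.141, -0.0, -2.014]
force: [0.3, 0.7, -0.8]
width: 0.0527
gripper_force: 0.0
```

The fingers closed on nothing, so the foot was probably knocked aside. I open, rise and look.

Emit:
arm_command(series=[0,0,0,0,0,0,1,0,0,0,0,0,-1,1,0,0,0,0,0,-1,1,0,0,0,0,0,-1,1])

```text
t: 29.82
eef_pos: [0.687, -0.1631, 0.1445]
ee_rot: [-3.135, 0.002, -2.014]
force: [0.2, 0.6, -0.5]
width: 0.0856
gripper_force: 0.0
```

Emit:
arm_command(series=[0,0,0,-0.95,0,-0.6,1,0,0,0,-0.95,0,-0.6,1,0,0,0,-0.95,0,-0.6,1])

```text
t: 30.2
eef_pos: [0.7275, -0.0743, 0.2016]
ee_rot: [-3.139, 0.002, -2.011]
force: [0.4, -0.2, -1.2]
width: 0.0872
gripper_force: 0.0
```

Emit:
arm_command(series=[0,0,0,-0.95,0,0,1,0,0,0,-0.95,0,0,1,0,0,0,-0.95,0,0,1])

```text
t: 30.58
eef_pos: [0.766, 0.0106, 0.1976]
ee_rot: [3.139, -0.001, -2.012]
force: [0.4, -0.2, -0.2]
width: 0.0877
gripper_force: 0.0
```

Emit:
arm_command(series=[0,0,0,-0.95,0,0,1,0,0,0,-0.95,0,0,1,0,0,0,-0.95,0,0,1])

```text
t: 30.95
eef_pos: [0.8067, 0.0957, 0.1978]
ee_rot: [3.139, -0.002, -2.013]
force: [0.8, -0.7, -0.7]
width: 0.0878
gripper_force: 0.0
```

```bash
python3 - <<'E'
from h import *
t=arm.grab_frame("top");s=arm.grab_frame("scene");cv2.imwrite("pics/t5.png",t);cv2.imwrite("pics/s5.png",s)
a=cv2.resize(t[130:280,300:450],None,fx=4,fy=4,interpolation=cv2.INTER_CUBIC)
b=np.zeros((600,200,3),np.uint8);c=cv2.resize(s[210:310,255:355],None,fx=2,fy=2);b[:200]=c
cv2.imwrite("pics/v5.png",np.hstack([a,b]))
E
```

```text
(no output)
```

View pics/v5.png

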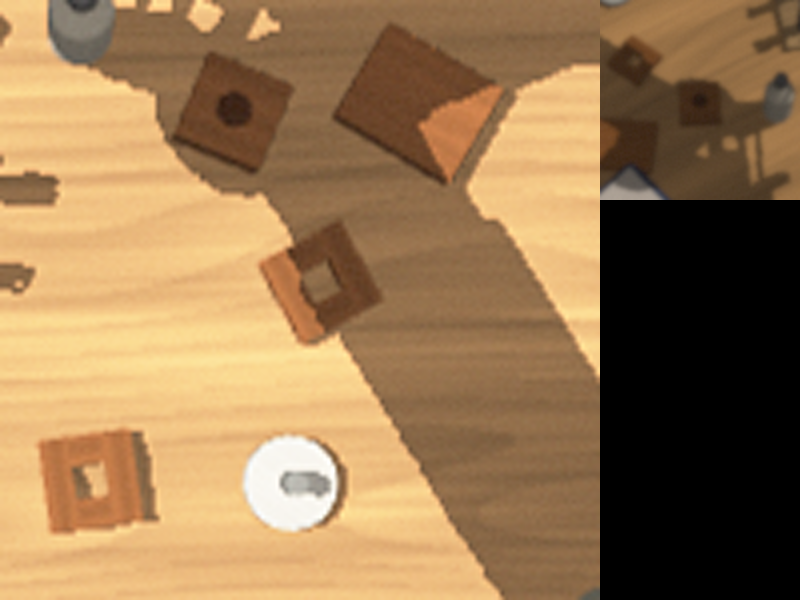

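The foot hasn't moved (plug at px (358,157)), so the fingers passed above it. I retry deeper, in small steps.

```bash
python3 - <<'E'
from plan import *
e=steps(now(),[[.6845,-.161,.13,-2.0134],[.6845,-.161,.033,-2.0134]])
E
```

```text
turn -0.0 shift 0.941 0.003 0.229 rows 1.5
turn -0.0 shift 0.94 0.002 0.23 rows 1.5
turn -0.001 shift 0.941 0.003 0.229 rows 1.5
  -> [ 0.6845 -0.161   0.13   -2.013 ]
turn 0.0 shift -0.0 -0.0 0.97 rows 1.6
  -> [ 0.6845 -0.161   0.033  -2.013 ]
```

Emit:
arm_command(series=[0,0,0,0.941,0.003,0,1,0,0,0,0.941,0.003,0,1,0,0,0,0.941,0.003,0,1])

```text
t: 31.42
eef_pos: [0.765, 0.0055, 0.2013]
ee_rot: [-3.141, 0.0, -2.018]
force: [0.6, -0.5, -0.6]
width: 0.0874
gripper_force: 0.0
```

Emit:
arm_command(series=[0,0,0,0.941,0.003,0,1,0,0,0,0.941,0.003,0,1,0,0,0,0.941,0.003,0,1])

```text
t: 31.8
eef_pos: [0.7248, -0.0778, 0.2008]
ee_rot: [-3.141, 0.0, -2.017]
force: [-0.2, 0.6, -0.3]
width: 0.0873
gripper_force: 0.0
```

Emit:
arm_command(series=[0,0,0,0.941,0.003,0,1,0,0,0,0.941,0.003,0,1,0,0,0,0.941,0.003,0,1,0,0,0,0.941,0.003,0,1])

```text
t: 32.3
eef_pos: [0.6856, -0.1595, 0.2001]
ee_rot: [-3.141, 0.0, -2.014]
force: [-0.1, -0.5, -0.2]
width: 0.0877
gripper_force: 0.0
```

Emit:
arm_command(series=[0,0,0,0,0,0.6,1,0,0,0,0,0,0.8,1,0,0,0,0,0,0.8,1])

```text
t: 32.67
eef_pos: [0.6845, -0.1587, 0.1178]
ee_rot: [3.138, -0.002, -2.013]
force: [0.6, -0.3, 0.4]
width: 0.0876
gripper_force: 0.0
```

Emit:
arm_command(series=[0,0,0,0,0,0.5,1,0,0,0,0,0,0.83,1,0,0,0,0,0,0.83,1,0,0,0,0,0,0.83,1])

```text
t: 33.17
eef_pos: [0.687, -0.1598, 0.0395]
ee_rot: [-3.139, 0.001, -2.013]
force: [0.2, -0.3, -0.1]
width: 0.0878
gripper_force: 0.0
```

Emit:
arm_command(series=[0,0,0,0,0,0,0.8,0,0,0,0,0,0,0.7,0,0,0,0,0,0,0.65,0,0,0,0,0,0,0.65,0,0,0,0,0,0,0.65])

```text
t: 33.8
eef_pos: [0.6851, -0.1601, 0.0371]
ee_rot: [-3.142, -0.0, -2.014]
force: [0.3, -0.9, 0.4]
width: 0.0573
gripper_force: 0.0
```

Emit:
arm_command(series=[0,0,0,0,0,0,0.9,0,0,0,0,0,0,1,0,0,0,0,0,0,1,0,0,0,0,0,0.05,1,0,0,0,0,0,0.1,1,0,0,0,0,0,0.1,1])

```text
t: 34.55
eef_pos: [0.6845, -0.16, 0.0262]
ee_rot: [3.14, -0.001, -2.014]
force: [0.5, 0.2, 0.2]
width: 0.0876
gripper_force: 0.0
```

Emit:
arm_command(series=[0,0,0,0,0,0,0.8,0,0,0,0,0,0,0.7,0,0,0,0,0,0,0.65,0,0,0,0,0,0,0.65,0,0,0,0,0,0,0.65])

```text
t: 35.17
eef_pos: [0.6851, -0.16, 0.0272]
ee_rot: [-3.142, 0.0, -2.014]
force: [-0.5, 0.7, -0.4]
width: 0.0572
gripper_force: 0.0
```

```bash
python3 - <<'E'
from h import *
st=arm.get_state();print(st["eef_pos"],st["ee_rot"],st["q"],st["force"])
s=arm.grab_frame("scene");t=arm.grab_frame("top");cv2.imwrite("pics/s6.png",s);cv2.imwrite("pics/t6.png",t)
R=cv2.Rodrigues(np.array([0,0,st["ee_rot"][2]]))[0]
p=st["eef_pos"];ty=np.array([np.sin(st["ee_rot"][2]),-np.cos(st["ee_rot"][2]),0])
tips=[p+ty*k*.0286+[0,0,-.022] for k in(-1,1)];tc=[p+ty*k*.0286 for k in(-1,1)]
P=np.array([tips[0],tips[1],tc[1],tc[0]])
M=json.load(open("M.json"));f=[.685,-.161,M["foot"][2]]
G=[(P,(0,255,255)),(place(f,rect(.062,.062,.028)),(0,255,0)),(place(f,rect(.062,.062,0)),(255,0,255))]
overlay("scene",s,265,365,200,300,4,G,"pics/a.png");overlay("top",t,310,410,110,210,4,G,"pics/b.png")
cv2.imwrite("pics/v6.png",np.hstack([cv2.imread("pics/a.png"),cv2.imread("pics/b.png")]))
E
```

```text
[ 0.68509903 -0.16000772  0.02717551] [-3.14151902e+00  6.63727662e-06 -2.01420612e+00] [ 4.66932609e-02  5.56473342e-01 -1.28287956e-01  3.71876622e-05
 -8.85966943e-01 -4.90126574e-01] [-0.49897153  0.74612649 -0.41087484]
```

View pics/v6.png

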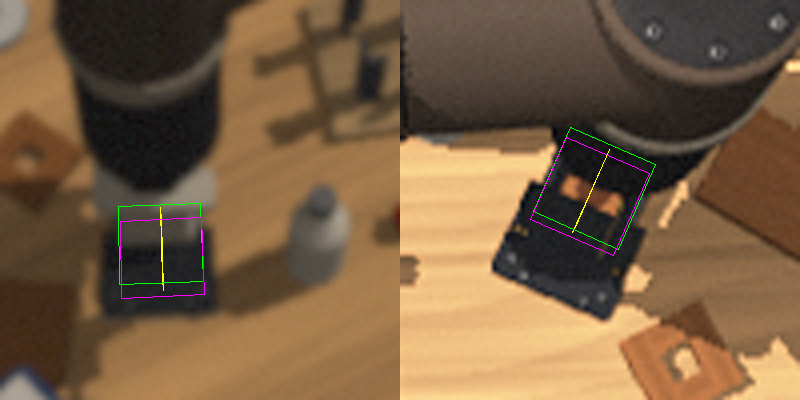

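```bash
python3 - <<'E'
from h import *
p=np.array([.6851,-.16,0]);y=-2.0142;tx=np.array([np.cos(y),np.sin(y),0]);ty=np.array([np.sin(y),-np.cos(y),0])
for L in(.065,.0965):
  for z in(.03,.071,.09,.11):
    P=[p-ty*L+tx*k*.039+[0,0,z] for k in(-1,1)]
    print(L,z,"scene",np.round((proj("scene",P)-[265,200])*4).tolist(),"top",np.round((proj("top",[p+ty*L*e+tx*k*.039+[0,0,z] for e in(-1,1) for k in(-1,1)])-[310,110])*4).tolist())
E
```

```text
0.065 0.03 scene [[216.0, 322.0], [108.0, 326.0]] top [[176.0, 74.0], [284.0, 121.0], [98.0, 250.0], [206.0, 298.0]]
0.065 0.071 scene [[216.0, 302.0], [104.0, 307.0]] top [[183.0, 57.0], [294.0, 106.0], [101.0, 240.0], [214.0, 289.0]]
0.065 0.09 scene [[216.0, 292.0], [103.0, 297.0]] top [[186.0, 49.0], [299.0, 98.0], [103.0, 235.0], [217.0, 285.0]]
0.065 0.11 scene [[216.0, 282.0], [101.0, 287.0]] top [[189.0, 40.0], [304.0, 90.0], [105.0, 229.0], [221.0, 281.0]]
0.0965 0.03 scene [[218.0, 364.0], [108.0, 369.0]] top [[195.0, 32.0], [302.0, 79.0], [79.0, 294.0], [188.0, 341.0]]
0.0965 0.071 scene [[218.0, 345.0], [105.0, 350.0]] top [[202.0, 14.0], [313.0, 62.0], [82.0, 285.0], [194.0, 334.0]]
0.0965 0.09 scene [[218.0, 336.0], [103.0, 341.0]] top [[205.0, 5.0], [318.0, 54.0], [83.0, 281.0], [197.0, 331.0]]
0.0965 0.11 scene [[218.0, 326.0], [101.0, 331.0]] top [[209.0, -5.0], [324.0, 45.0], [84.0, 276.0], [201.0, 327.0]]
```

Both cameras put the gripper's body higher than the reported TCP suggests. I probe downward gently onto the foot with the fingers half closed.

Emit:
arm_command(series=[0,0,0,0,0,0.02,0.65,0,0,0,0,0,0.04,0.65,0,0,0,0,0,0.04,0.65])

```text
t: 35.65
eef_pos: [0.6849, -0.16, 0.0227]
ee_rot: [3.141, -0.0, -2.014]
force: [0.2, 0.1, -0.4]
width: 0.057
gripper_force: 0.0
```

Emit:
arm_command(series=[0,0,0,0,0,0.015,0.65,0,0,0,0,0,0.015,0.65])

```text
t: 35.9
eef_pos: [0.685, -0.16, 0.0214]
ee_rot: [3.141, -0.0, -2.014]
force: [0.3, 0.6, 0.3]
width: 0.0567
gripper_force: 0.0
```

Emit:
arm_command(series=[0,0,0,0,0,0.015,0.65,0,0,0,0,0,0.015,0.65])

```text
t: 36.15
eef_pos: [0.685, -0.16, 0.02]
ee_rot: [3.141, -0.0, -2.014]
force: [-0.6, 0.3, 0.1]
width: 0.0571
gripper_force: 0.0
```

Emit:
arm_command(series=[0,0,0,0,0,0.02,0.65,0,0,0,0,0,0.03,0.65,0,0,0,0,0,0.03,0.65])

```text
t: 36.52
eef_pos: [0.6851, -0.16, 0.0172]
ee_rot: [3.142, -0.0, -2.014]
force: [-0.6, -0.6, 1.5]
width: 0.0569
gripper_force: 0.7
```

Emit:
arm_command(series=[0,0,0,0,0,0.02,0.65,0,0,0,0,0,0.03,0.65,0,0,0,0,0,0.03,0.65])

```text
t: 36.9
eef_pos: [0.6852, -0.16, 0.017]
ee_rot: [-3.141, -0.0, -2.013]
force: [-7.4, 3.7, 19.3]
width: 0.057
gripper_force: 9.6
```

Emit:
arm_command(series=[0,0,0,0,0,0.02,0.65,0,0,0,0,0,0.03,0.65,0,0,0,0,0,0.03,0.65])

```text
t: 37.28
eef_pos: [0.6853, -0.1601, 0.0168]
ee_rot: [-3.139, -0.0, -2.013]
force: [-14.7, 5.9, 36.8]
width: 0.0568
gripper_force: 18.4
```

There is contact at reported z = 0.017, either the foot's top or the bench. I back off, open and see whether the fingers go lower beside the foot.

Emit:
arm_command(series=[0,0,0,0,0,-0.1,0.65,0,0,0,0,0,-0.2,0.9,0,0,0,0,0,-0.2,1,0,0,0,0,0,-0.2,1,0,0,0,0,0,-0.2,1])

```text
t: 37.9
eef_pos: [0.6846, -0.16, 0.0303]
ee_rot: [3.14, -0.001, -2.014]
force: [-0.2, -1.4, 0.0]
width: 0.0866
gripper_force: 0.0
```

Emit:
arm_command(series=[0,0,0,0,0,0.08,1,0,0,0,0,0,0.14,1,0,0,0,0,0,0.14,1])

```text
t: 38.28
eef_pos: [0.6844, -0.16, 0.0159]
ee_rot: [3.14, -0.001, -2.014]
force: [0.3, 0.7, -0.1]
width: 0.0879
gripper_force: 0.0
```

Emit:
arm_command(series=[0,0,0,0,0,0.02,1,0,0,0,0,0,0.04,1,0,0,0,0,0,0.04,1])

```text
t: 38.65
eef_pos: [0.685, -0.16, 0.0131]
ee_rot: [3.142, -0.0, -2.014]
force: [-0.5, 0.1, 0.3]
width: 0.0879
gripper_force: 0.0
```

Emit:
arm_command(series=[0,0,0,0,0,0.02,1,0,0,0,0,0,0.03,1,0,0,0,0,0,0.03,1])

```text
t: 39.02
eef_pos: [0.685, -0.16, 0.01]
ee_rot: [3.141, -0.0, -2.014]
force: [0.4, -1.3, 0.2]
width: 0.088
gripper_force: 0.0
```

The fingers pass freely now, so that contact was the foot's top. The fingertips are really at reported z + 0.011. I lower 5 mm and grip.

Emit:
arm_command(series=[0,0,0,0,0,0.03,1,0,0,0,0,0,0.055,1,0,0,0,0,0,0.055,1])

```text
t: 39.4
eef_pos: [0.6848, -0.16, 0.0042]
ee_rot: [3.141, -0.0, -2.014]
force: [-0.5, 0.4, 0.5]
width: 0.0877
gripper_force: 0.0
```

Emit:
arm_command(series=[0,0,0,0,0,0,0.8,0,0,0,0,0,0,0.7,0,0,0,0,0,0,0.65,0,0,0,0,0,0,0.6,0,0,0,0,0,0,0.6], force=30)

```text
t: 40.02
eef_pos: [0.6851, -0.16, 0.0047]
ee_rot: [-3.141, 0.0, -2.014]
force: [0.1, 0.8, -0.2]
width: 0.0615
gripper_force: 29.9
```

Emit:
arm_command(series=[0,0,0,0,0,-0.1,0.6,0,0,0,0,0,-0.3,0.6,0,0,0,0,0,-0.3,0.6])

```text
t: 40.4
eef_pos: [0.687, -0.1601, 0.0378]
ee_rot: [-3.137, 0.002, -2.014]
force: [-0.4, 0.1, -1.1]
width: 0.0618
gripper_force: 29.9
```

```bash
python3 - <<'E'
from plan import *
j=[.6245,.0783];n=now();print(n)
e=steps(n,[[n[0],n[1],.125,n[3]],[*j,.125,-1.8924],[*j,.097,-1.8924]])
E
```

```text
[np.float64(0.6869667366634693), np.float64(-0.1601178540701807), np.float64(0.03776616438811964), np.float64(-2.0138265893242475)]
turn 0.0 shift -0.0 0.0 -0.872 rows 1.4
  -> [ 0.687  -0.1601  0.125  -2.0138]
turn -0.026 shift -0.629 0.529 -0.0 rows 1.3
turn -0.026 shift -0.65 0.503 -0.0 rows 1.3
turn -0.025 shift -0.669 0.475 -0.0 rows 1.3
  -> [ 0.6245  0.0783  0.125  -1.8929]
turn -0.0 shift -0.0 0.0 0.28 rows 0.4
  -> [ 0.6245  0.0783  0.097  -1.8929]
```

Emit:
arm_command(series=[0,0,0,0,0,-0.5,0.6,0,0,0,0,0,-0.9,0.6,0,0,0,0,0,-0.9,0.6])

```text
t: 40.78
eef_pos: [0.6875, -0.1602, 0.1294]
ee_rot: [-3.134, 0.003, -2.014]
force: [0.9, -0.4, -1.1]
width: 0.0617
gripper_force: 29.9
```

Emit:
arm_command(series=[0,0,-0.026,-0.629,0.529,0,0.6,0,0,-0.026,-0.629,0.529,0,0.6,0,0,-0.026,-0.629,0.529,0,0.6])

```text
t: 41.15
eef_pos: [0.6637, -0.079, 0.1243]
ee_rot: [3.141, -0.0, -1.971]
force: [1.3, 0.6, -1.0]
width: 0.0617
gripper_force: 29.9
```

Emit:
arm_command(series=[0,0,-0.026,-0.65,0.503,0,0.6,0,0,-0.026,-0.65,0.503,0,0.6,0,0,-0.026,-0.65,0.503,0,0.6])

```text
t: 41.52
eef_pos: [0.6434, -0.0003, 0.1245]
ee_rot: [3.141, -0.0, -1.931]
force: [0.8, -1.5, -1.4]
width: 0.0616
gripper_force: 29.9
```

Emit:
arm_command(series=[0,0,-0.025,-0.669,0.475,0,0.6,0,0,-0.025,-0.669,0.475,0,0.6,0,0,-0.025,-0.669,0.475,0,0.6,0,0,-0.025,-0.669,0.475,0,0.6,0,0,-0.025,-0.669,0.475,0,0.6,0,0,-0.025,-0.669,0.475,0,0.6])

```text
t: 42.28
eef_pos: [0.6229, 0.0775, 0.1245]
ee_rot: [3.142, -0.0, -1.895]
force: [-0.2, -0.5, -0.8]
width: 0.0614
gripper_force: 29.9
```

```bash
python3 - <<'E'
from plan import *
j=[.6245,.0783];n=now();print(n)
e=steps(n,[[*j,.097,-1.8924]])
s=arm.grab_frame("scene");t=arm.grab_frame("top");cv2.imwrite("pics/s7.png",s);cv2.imwrite("pics/t7.png",t)
E
```

```text
[np.float64(0.6228879250361276), np.float64(0.07752910561713633), np.float64(0.12453336702894022), np.float64(-1.8945139242231142)]
turn -0.001 shift -0.012 -0.013 0.275 rows 0.4
  -> [ 0.6245  0.0783  0.097  -1.8929]
```

Emit:
arm_command(series=[0,0,-0.001,-0.022,-0.013,0.2,0.6,0,0,-0.001,-0.022,-0.013,0.275,0.6,0,0,-0.001,-0.022,-0.013,0.275,0.6])

```text
t: 42.75
eef_pos: [0.6243, 0.0798, 0.0966]
ee_rot: [3.141, -0.001, -1.892]
force: [0.3, 0.3, -1.1]
width: 0.0616
gripper_force: 29.9
```

Emit:
arm_command(series=[0,0,0,0,0,0.03,0.6,0,0,0,0,0,0.06,0.6,0,0,0,0,0,0.06,0.6])

```text
t: 43.12
eef_pos: [0.6246, 0.08, 0.0911]
ee_rot: [3.142, -0.0, -1.892]
force: [0.5, 0.1, -1.7]
width: 0.0617
gripper_force: 29.9
```

Emit:
arm_command(series=[0,0,0,0,0,0.03,0.6,0,0,0,0,0,0.06,0.6,0,0,0,0,0,0.06,0.6])

```text
t: 43.5
eef_pos: [0.6244, 0.08, 0.0848]
ee_rot: [3.141, -0.0, -1.892]
force: [-1.0, -0.2, -1.3]
width: 0.0621
gripper_force: 29.9
```

Emit:
arm_command(series=[0,0,0,0,0,0.03,0.6,0,0,0,0,0,0.06,0.6,0,0,0,0,0,0.06,0.6])

```text
t: 43.88
eef_pos: [0.6244, 0.08, 0.0787]
ee_rot: [3.141, -0.0, -1.892]
force: [-0.0, -0.3, -1.6]
width: 0.0617
gripper_force: 29.9
```

Emit:
arm_command(series=[0,0,0,0,0,0.06,0.6,0,0,0,0,0,0.12,0.6,0,0,0,0,0,0.18,0.6,0,0,0,0,0,0.18,0.6])

```text
t: 44.38
eef_pos: [0.6242, 0.0799, 0.0603]
ee_rot: [3.141, -0.001, -1.892]
force: [-0.6, 0.4, -1.1]
width: 0.0616
gripper_force: 29.9
```

Emit:
arm_command(series=[0,0,0,0,0,0.06,0.6,0,0,0,0,0,0.12,0.6,0,0,0,0,0,0.18,0.6,0,0,0,0,0,0.18,0.6])

```text
t: 44.88
eef_pos: [0.6242, 0.0799, 0.0424]
ee_rot: [3.141, -0.001, -1.892]
force: [0.6, 0.1, -1.5]
width: 0.0618
gripper_force: 29.9
```

Emit:
arm_command(series=[0,0,0,0,0,0.06,0.6,0,0,0,0,0,0.12,0.6,0,0,0,0,0,0.18,0.6,0,0,0,0,0,0.18,0.6])

```text
t: 45.38
eef_pos: [0.6242, 0.0799, 0.0244]
ee_rot: [3.141, -0.001, -1.892]
force: [0.3, 0.4, -1.1]
width: 0.0616
gripper_force: 29.9
```

Emit:
arm_command(series=[0,0,0,0,0,0.03,0.6,0,0,0,0,0,0.05,0.6,0,0,0,0,0,0.05,0.6])

```text
t: 45.75
eef_pos: [0.6246, 0.08, 0.02]
ee_rot: [3.141, -0.0, -1.892]
force: [-0.0, -0.2, -0.7]
width: 0.0617
gripper_force: 29.9
```

The foot is 3 mm above the floor with no side forces, so I release, rise and plan the first spacer.

Emit:
arm_command(series=[0,0,0,0,0,0.01,0.6,0,0,0,0,0,0.02,0.6,0,0,0,0,0,0.02,0.7,0,0,0,0,0,0.02,0.8,0,0,0,0,0,0.02,0.8,0,0,0,0,0,0.02,0.8])

```text
t: 46.5
eef_pos: [0.6248, 0.0801, 0.0182]
ee_rot: [-3.141, 0.0, -1.892]
force: [-0.7, 0.6, 0.9]
width: 0.0695
gripper_force: 0.0
```

Emit:
arm_command(series=[0,0,0,0,0,-0.5,0.8,0,0,0,0,0,-1,0.8,0,0,0,0,0,-1,0.8,0,0,0,0,0,-1,0.8])

```text
t: 47.0
eef_pos: [0.6244, 0.0801, 0.1182]
ee_rot: [-3.142, 0.001, -1.892]
force: [-0.3, -0.1, -0.9]
width: 0.07
gripper_force: 0.0
```

```bash
python3 - <<'E'
from plan import *
M=json.load(open("M.json"))
v=[((x+.5)/4-.5+300,(y+.5)/4-.5+130) for x,y in [(340,221),(384,297),(309,344),(261,264)]]
L=np.array(rect(.062,.062,.012));p,r=fit("top",L[[0,3,2,1]],v,[.568,-.222,-1.1]);print(p,r,M["spA"])
print("holes",[ray("top",u,.006)[:2] for u in [(379.6,200.3),(322.5,250),(278.5,254.3)]])
a=[*np.round((p[:2]+np.array(M["spA"][:2]))/2,4),0,-1.104];print(a)
n=now();print(n)
e=steps(n,[[a[0],a[1],.11,-1.104],[a[0],a[1],.03,-1.104]])
t=arm.grab_frame("top");cv2.imwrite("pics/t8.png",t)
E
```

```text
[ 0.56916834 -0.21850162 -1.07247949] 0.7653512380483107 [0.5680622026800043, -0.2221410857870382, -2.6746923329465955]
holes [array([ 0.56890949, -0.21700612]), array([ 0.4403905 , -0.06001647]), array([0.43223059, 0.05675175])]
[np.float64(0.5686), np.float64(-0.2203), 0, -1.104]
[np.float64(0.6244018822401574), np.float64(0.08009579788550644), np.float64(0.11817295005907659), np.float64(-1.8920047047530575)]
turn -0.125 shift 0.757 -0.105 0.02 rows 1.2
turn -0.126 shift 0.762 0.045 0.021 rows 1.2
turn -0.125 shift 0.739 0.194 0.02 rows 1.2
turn -0.126 shift 0.687 0.334 0.021 rows 1.2
  -> [ 0.5686 -0.2203  0.11   -1.1035]
turn 0.0 shift -0.0 0.0 0.8 rows 1.3
  -> [ 0.5686 -0.2203  0.03   -1.1035]
```

Emit:
arm_command(series=[0,0,-0.125,0.757,-0.105,0,1,0,0,-0.125,0.757,-0.105,0,1,0,0,-0.125,0.757,-0.105,0,1])

```text
t: 47.42
eef_pos: [0.61, 0.0038, 0.117]
ee_rot: [3.14, -0.001, -1.698]
force: [-0.5, 0.0, 0.6]
width: 0.0869
gripper_force: 0.0
```

Emit:
arm_command(series=[0,0,-0.126,0.762,0.045,0,1,0,0,-0.126,0.762,0.045,0,1,0,0,-0.126,0.762,0.045,0,1])

```text
t: 47.8
eef_pos: [0.5966, -0.0705, 0.1175]
ee_rot: [3.141, -0.0, -1.5]
force: [0.3, -0.2, 0.2]
width: 0.0875
gripper_force: 0.0
```

Emit:
arm_command(series=[0,0,-0.125,0.739,0.194,0,1,0,0,-0.125,0.739,0.194,0,1,0,0,-0.125,0.739,0.194,0,1])

```text
t: 48.18
eef_pos: [0.583, -0.1452, 0.1177]
ee_rot: [3.141, 0.0, -1.303]
force: [0.0, -0.4, -0.9]
width: 0.088
gripper_force: 0.0
```

Emit:
arm_command(series=[0,0,-0.138,0.687,0.334,0,1,0,0,-0.138,0.687,0.334,0,1,0,0,-0.138,0.687,0.334,0,1,0,0,-0.138,0.687,0.334,0,1,0,0,-0.138,0.687,0.334,0,1])

```text
t: 48.8
eef_pos: [0.5694, -0.2191, 0.1181]
ee_rot: [-3.142, 0.0, -1.084]
force: [0.5, -0.4, 0.7]
width: 0.0875
gripper_force: 0.0
```

```bash
python3 - <<'E'
from plan import *
n=now();print(n)
steps(n,[[.569,-.2185,.03,-1.085],[.569,-.2185,-.008,-1.085]])
E
```

```text
[np.float64(0.569432682639873), np.float64(-0.21914635601653315), np.float64(0.1180707912517266), np.float64(-1.083670278987969)]
turn 0.001 shift -0.008 0.001 0.881 rows 1.4
  -> [ 0.569  -0.2185  0.03   -1.0852]
turn -0.0 shift 0.0 -0.0 0.38 rows 0.6
  -> [ 0.569  -0.2185 -0.008  -1.0852]
```

Emit:
arm_command(series=[0,0,0,-0.008,0,0.5,1,0,0,0,-0.008,0,0.88,1,0,0,0,-0.008,0,0.88,1])

```text
t: 49.18
eef_pos: [0.5665, -0.2187, 0.0275]
ee_rot: [3.137, 0.003, -1.084]
force: [-0.2, 0.1, 0.8]
width: 0.088
gripper_force: 0.0
```

Emit:
arm_command(series=[0,0,0,0,0,0.15,1,0,0,0,0,0,0.3,1,0,0,0,0,0,0.37,1,0,0,0,0,0,0.37,1])

```text
t: 49.68
eef_pos: [0.5683, -0.2197, -0.0073]
ee_rot: [3.141, 0.0, -1.084]
force: [-0.5, -0.2, 0.5]
width: 0.0878
gripper_force: 0.0
```

Emit:
arm_command(series=[0,0,0,0,0,0,0.8,0,0,0,0,0,0,0.7,0,0,0,0,0,0,0.6,0,0,0,0,0,0,0.6,0,0,0,0,0,0,0.6])

```text
t: 50.3
eef_pos: [0.5686, -0.2196, -0.0068]
ee_rot: [-3.141, -0.0, -1.084]
force: [0.9, 0.8, -0.1]
width: 0.0531
gripper_force: 0.0
```

Emit:
arm_command(series=[0,0,0,0,0,-0.3,0.6,0,0,0,0,0,-0.7,0.6,0,0,0,0,0,-1,0.6,0,0,0,0,0,-1,0.6,0,0,0,0,0,-1,0.6])

```text
t: 50.92
eef_pos: [0.5682, -0.2195, 0.0927]
ee_rot: [3.141, 0.0, -1.085]
force: [-0.0, 0.5, -0.3]
width: 0.0529
gripper_force: 0.0
```

```bash
python3 - <<'E'
from plan import *
n=now();print(n)
steps(n,[[n[0],n[1],.118,n[3]],[.6244,.0800,.118,-1.892]])
E
```

```text
[np.float64(0.568190021382615), np.float64(-0.21951318955711924), np.float64(0.09273891509449017), np.float64(-1.0846105914802178)]
turn 0.0 shift 0.0 -0.0 -0.253 rows 0.4
  -> [ 0.5682 -0.2195  0.118  -1.0846]
turn 0.129 shift -0.596 -0.474 0.0 rows 1.2
turn 0.128 shift -0.68 -0.344 0.0 rows 1.2
turn 0.129 shift -0.735 -0.202 0.0 rows 1.2
turn 0.128 shift -0.76 -0.05 0.0 rows 1.2
  -> [ 0.6244  0.08    0.118  -1.892 ]
```

Missed again. I reopen and creep down to the bench to learn the true tip height here.

Emit:
arm_command(series=[0,0,0,0,0,0.4,1,0,0,0,0,0,0.8,1,0,0,0,0,0,0.99,1,0,0,0,0,0,0.99,1])

```text
t: 51.42
eef_pos: [0.5665, -0.2196, -0.0086]
ee_rot: [3.137, 0.003, -1.085]
force: [-0.5, -0.5, 0.1]
width: 0.0852
gripper_force: 0.0
```

Emit:
arm_command(series=[0,0,0,0,0,0.02,1,0,0,0,0,0,0.04,1,0,0,0,0,0,0.04,1])

```text
t: 51.8
eef_pos: [0.5686, -0.2196, -0.0098]
ee_rot: [-3.141, -0.0, -1.084]
force: [-0.1, 0.9, -0.2]
width: 0.0875
gripper_force: 0.0
```

Emit:
arm_command(series=[0,0,0,0,0,0.02,1,0,0,0,0,0,0.03,1,0,0,0,0,0,0.03,1])

```text
t: 52.18
eef_pos: [0.569, -0.2197, -0.0109]
ee_rot: [-3.141, -0.001, -1.084]
force: [-4.7, 2.5, 16.4]
width: 0.0877
gripper_force: 7.8
```

Emit:
arm_command(series=[0,0,0,0,0,0.02,1,0,0,0,0,0,0.03,1,0,0,0,0,0,0.03,1])

```text
t: 52.55
eef_pos: [0.569, -0.2197, -0.0111]
ee_rot: [-3.14, -0.002, -1.083]
force: [-11.7, 7.6, 41.8]
width: 0.0876
gripper_force: 20.6
```

The bench contact confirms tip = z + 0.011 here too, so the spacer itself must have moved. I rise, clear the view and look.

Emit:
arm_command(series=[0,0,0,0,0,-0.5,1,0,0,0,0,0,-1,1,0,0,0,0,0,-1,1])

```text
t: 52.92
eef_pos: [0.5717, -0.2201, 0.0891]
ee_rot: [-3.134, -0.005, -1.084]
force: [0.1, 0.5, 0.1]
width: 0.0877
gripper_force: 0.0
```

Emit:
arm_command(series=[0,0,0.129,-0.596,-0.474,-0.3,1,0,0,0.129,-0.596,-0.474,-0.3,1,0,0,0.129,-0.596,-0.474,-0.3,1])

```text
t: 53.3
eef_pos: [0.5832, -0.1435, 0.1145]
ee_rot: [-3.14, -0.0, -1.285]
force: [-0.0, 0.2, -0.1]
width: 0.0876
gripper_force: 0.0
```

Emit:
arm_command(series=[0,0,0.128,-0.68,-0.344,0,1,0,0,0.128,-0.68,-0.344,0,1,0,0,0.128,-0.68,-0.344,0,1])

```text
t: 53.68
eef_pos: [0.5963, -0.0694, 0.1132]
ee_rot: [3.14, 0.0, -1.486]
force: [0.3, -0.3, -0.3]
width: 0.0876
gripper_force: 0.0
```

Emit:
arm_command(series=[0,0,0.129,-0.735,-0.202,0,1,0,0,0.129,-0.735,-0.202,0,1,0,0,0.129,-0.735,-0.202,0,1])

```text
t: 54.05
eef_pos: [0.6105, 0.0048, 0.1134]
ee_rot: [3.141, -0.0, -1.689]
force: [0.3, -0.3, 0.0]
width: 0.0875
gripper_force: 0.0
```

Emit:
arm_command(series=[0,0,0.128,-0.76,-0.05,0,1,0,0,0.128,-0.76,-0.05,0,1,0,0,0.128,-0.76,-0.05,0,1])

```text
t: 54.42
eef_pos: [0.6245, 0.0794, 0.1136]
ee_rot: [3.141, -0.001, -1.89]
force: [-0.4, -0.6, 1.0]
width: 0.0878
gripper_force: 0.0
```

```bash
python3 - <<'E'
from h import *
t=arm.grab_frame("top");s=arm.grab_frame("scene");cv2.imwrite("pics/t9.png",t);cv2.imwrite("pics/s9.png",s)
a=cv2.resize(t[170:290,250:410],None,fx=3.5,fy=3.5,interpolation=cv2.INTER_CUBIC)
b=np.zeros((a.shape[0],240,3),np.uint8);b[:240]=cv2.resize(s[200:280,240:320],(240,240),interpolation=cv2.INTER_CUBIC)
cv2.imwrite("pics/v9.png",np.hstack([a,b]))
E
```

```text
(no output)
```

View pics/v9.png

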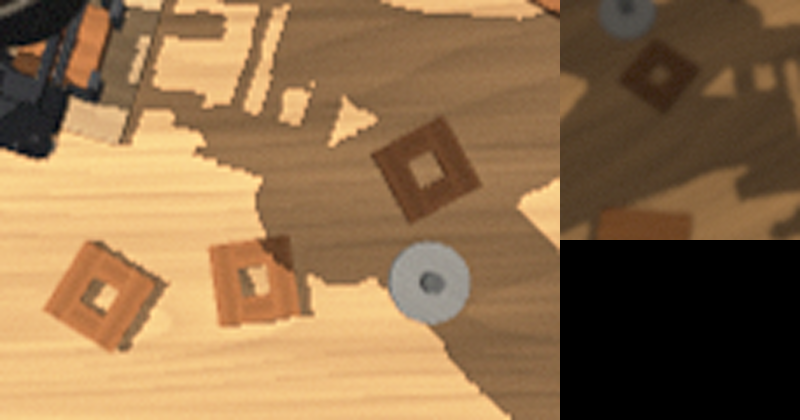

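Spacer A was knocked about 50 mm. Its hole is now at px (372,219), while the disc and the other spacers are in place. I refit it and plan.

```bash
python3 - <<'E'
from plan import *
v=[((x+.5)/3.5-.5+250,(y+.5)/3.5-.5+170) for x,y in [(443,117),(481,185),(412,223),(371,154),(428.5,170.5)]]
L=np.array(rect(.062,.062,.012)+[(0,0,.009)]);p,r=fit("top",L[[0,3,2,1,4]],v,[.52,-.2,-1.1]);print(p,r)
# same for B,C on the clear first picture incl. hole centres
M=json.load(open("M.json"));print(M["spB"],M["spC"])
n=now();print(n)
e=steps(n,[[p[0],p[1],.113,p[2] if p[2]>-2 else p[2]+np.pi/2]])
E
```

```text
[ 0.52119928 -0.19311764 -1.09699115] 0.6627728264867869
[0.4400889793509674, -0.0598812243553501, -1.4809627719353913] [0.43300295364552327, 0.053295883310994135, -2.1704281980871163]
[np.float64(0.6242843101298367), np.float64(0.07842313682735388), np.float64(0.11373711980383389), np.float64(-1.8911477866526898)]
turn -0.169 shift 0.967 0.041 0.002 rows 1.5
turn -0.168 shift 0.923 0.294 0.003 rows 1.5
turn -0.169 shift 0.814 0.524 0.002 rows 1.5
  -> [ 0.5212 -0.1931  0.113  -1.0963]
```

```bash
python3 - <<'E'
from plan import *
e=steps(now(),[[.5212,-.1931,.113,-2.668]])
e=steps([.5212,-.1931,.113,-2.668],[[.6244,.0800,.113,-1.892]])
E
```

```text
turn 0.165 shift 0.967 0.041 0.002 rows 1.5
turn 0.165 shift 0.946 -0.208 0.003 rows 1.5
turn 0.165 shift 0.86 -0.444 0.002 rows 1.5
  -> [ 0.5213 -0.1931  0.113  -2.6687]
turn -0.165 shift -0.721 0.653 -0.0 rows 1.6
turn -0.165 shift -0.865 0.447 -0.0 rows 1.6
turn -0.164 shift -0.95 0.21 -0.0 rows 1.6
  -> [ 0.6244  0.08    0.113  -1.892 ]
```

Emit:
arm_command(series=[0,0,0.165,0.967,0.041,0,1,0,0,0.165,0.967,0.041,0,1,0,0,0.165,0.967,0.041,0,1])

```text
t: 54.9
eef_pos: [0.5888, -0.0141, 0.1143]
ee_rot: [3.141, -0.0, -2.155]
force: [0.5, 0.1, 0.5]
width: 0.0878
gripper_force: 0.0
```

Emit:
arm_command(series=[0,0,0.165,0.946,-0.208,0,1,0,0,0.165,0.946,-0.208,0,1,0,0,0.165,0.946,-0.208,0,1])

```text
t: 55.28
eef_pos: [0.5548, -0.1035, 0.1142]
ee_rot: [3.142, -0.0, -2.413]
force: [-0.2, 0.5, 0.6]
width: 0.0877
gripper_force: 0.0
```

Emit:
arm_command(series=[0,0,0.165,0.86,-0.444,0,1,0,0,0.165,0.86,-0.444,0,1,0,0,0.165,0.86,-0.444,0,1,0,0,0.165,0.86,-0.444,0,1])

```text
t: 55.78
eef_pos: [0.522, -0.1914, 0.1142]
ee_rot: [-3.141, 0.0, -2.668]
force: [0.0, 0.2, -0.5]
width: 0.0878
gripper_force: 0.0
```

Emit:
arm_command(series=[0,0,0,0,0,0.5,1,0,0,0,0,0,0.8,1,0,0,0,0,0,0.8,1,0,0,0,0,0,0.8,1])

```text
t: 56.28
eef_pos: [0.5228, -0.1912, 0.0352]
ee_rot: [-3.141, 0.001, -2.667]
force: [0.2, -0.4, 0.3]
width: 0.0876
gripper_force: 0.0
```

```bash
python3 - <<'E'
from plan import *
n=now();print(n);steps(n,[[.5212,-.1931,-.0085,-2.668]])
E
```

```text
[np.float64(0.5228075677165028), np.float64(-0.19116585803005703), np.float64(0.035199391939288546), np.float64(-2.6674092756698893)]
turn 0.0 shift 0.023 -0.01 0.437 rows 0.7
  -> [ 0.5212 -0.1931 -0.0085 -2.6674]
```

Emit:
arm_command(series=[0,0,0,0.02,-0.01,0.2,1,0,0,0,0.02,-0.01,0.35,1,0,0,0,0.02,-0.01,0.425,1,0,0,0,0.02,-0.01,0.425,1])

```text
t: 56.78
eef_pos: [0.5202, -0.1934, -0.0085]
ee_rot: [3.141, -0.001, -2.669]
force: [-0.5, -0.0, 0.0]
width: 0.0879
gripper_force: 0.0
```

Emit:
arm_command(series=[0,0,0,0,0,0,0.8,0,0,0,0,0,0,0.7,0,0,0,0,0,0,0.6,0,0,0,0,0,0,0.6,0,0,0,0,0,0,0.6])

```text
t: 57.4
eef_pos: [0.5204, -0.1934, -0.0081]
ee_rot: [-3.141, 0.0, -2.669]
force: [-0.9, 0.6, 3.9]
width: 0.0616
gripper_force: 30.0
```

Emit:
arm_command(series=[0,0,0,0,0,-0.3,0.6,0,0,0,0,0,-0.7,0.6,0,0,0,0,0,-1,0.6,0,0,0,0,0,-1,0.6])

```text
t: 57.9
eef_pos: [0.5218, -0.1936, 0.0941]
ee_rot: [-3.139, 0.004, -2.669]
force: [0.2, 0.0, -1.1]
width: 0.0616
gripper_force: 30.0
```

Emit:
arm_command(series=[0,0,-0.165,-0.721,0.653,-0.25,0.6,0,0,-0.165,-0.721,0.653,-0.25,0.6,0,0,-0.165,-0.721,0.653,-0.25,0.6])

```text
t: 58.28
eef_pos: [0.5556, -0.1004, 0.1165]
ee_rot: [-3.141, 0.001, -2.407]
force: [-0.5, 0.4, 0.3]
width: 0.0615
gripper_force: 30.0
```

Emit:
arm_command(series=[0,0,-0.165,-0.865,0.447,0,0.6,0,0,-0.165,-0.865,0.447,0,0.6,0,0,-0.165,-0.865,0.447,0,0.6])

```text
t: 58.65
eef_pos: [0.5893, -0.01, 0.1153]
ee_rot: [3.14, -0.001, -2.149]
force: [-0.2, 0.3, -0.1]
width: 0.0618
gripper_force: 30.0
```

Emit:
arm_command(series=[0,0,-0.164,-0.95,0.21,0,0.6,0,0,-0.164,-0.95,0.21,0,0.6,0,0,-0.164,-0.95,0.21,0,0.6,0,0,-0.164,-0.95,0.21,0,0.6,0,0,-0.164,-0.95,0.21,0,0.6])

```text
t: 59.28
eef_pos: [0.6232, 0.0782, 0.1164]
ee_rot: [3.141, -0.0, -1.895]
force: [0.3, 0.8, -0.7]
width: 0.0613
gripper_force: 30.0
```

```bash
cat > j.py <<'E'
from plan import *
import sys
# offset of the part's centre from the TCP along tool x (m), wanted z
o=float(sys.argv[1]);z=float(sys.argv[2]);y=-1.892
n=now();print(np.round(n,4),np.round(arm.get_state()["force"],1))
steps(n,[[.6244-o*np.cos(y),.0795-o*np.sin(y),z,y]])
E
python3 j.py -0.0009 .085
```

```text
[ 0.6232  0.0782  0.1164 -1.8954] [ 0.3  0.8 -0.7]
turn -0.002 shift -0.007 -0.008 0.314 rows 0.5
  -> [ 0.6241  0.0786  0.085  -1.8922]
```

Emit:
arm_command(series=[0,0,-0.002,-0.007,-0.008,0.2,0.6,0,0,-0.002,-0.007,-0.008,0.31,0.6,0,0,-0.002,-0.007,-0.008,0.31,0.6])

```text
t: 59.65
eef_pos: [0.6239, 0.0791, 0.0848]
ee_rot: [3.14, -0.001, -1.891]
force: [-0.7, -0.1, 0.6]
width: 0.061
gripper_force: 30.0
```

Emit:
arm_command(series=[0,0,0,0,0,0.05,0.6,0,0,0,0,0,0.1,0.6,0,0,0,0,0,0.1,0.6])

```text
t: 60.02
eef_pos: [0.6245, 0.0799, 0.0753]
ee_rot: [3.141, -0.0, -1.89]
force: [0.8, -0.6, -0.1]
width: 0.0617
gripper_force: 30.0
```

Emit:
arm_command(series=[0,0,0,0,0,0.05,0.6,0,0,0,0,0,0.1,0.6,0,0,0,0,0,0.15,0.6,0,0,0,0,0,0.15,0.6])

```text
t: 60.52
eef_pos: [0.6244, 0.0798, 0.06]
ee_rot: [3.141, -0.001, -1.89]
force: [0.1, -0.4, 0.4]
width: 0.0611
gripper_force: 30.0
```

Emit:
arm_command(series=[0,0,0,0,0,0.05,0.6,0,0,0,0,0,0.1,0.6,0,0,0,0,0,0.15,0.6,0,0,0,0,0,0.15,0.6])

```text
t: 61.02
eef_pos: [0.6244, 0.0798, 0.045]
ee_rot: [3.141, -0.001, -1.89]
force: [1.0, 0.2, -0.6]
width: 0.0617
gripper_force: 30.0
```

Emit:
arm_command(series=[0,0,0,0,0,0.05,0.6,0,0,0,0,0,0.1,0.6,0,0,0,0,0,0.1,0.6])

```text
t: 61.4
eef_pos: [0.6244, 0.0798, 0.035]
ee_rot: [3.141, -0.001, -1.89]
force: [0.4, 0.2, -0.3]
width: 0.0618
gripper_force: 30.0
```

Emit:
arm_command(series=[0,0,0,0,0,0.01,0.6,0,0,0,0,0,0.02,0.6,0,0,0,0,0,0.02,0.7,0,0,0,0,0,0.02,0.8,0,0,0,0,0,0.02,0.8,0,0,0,0,0,0.02,0.8])

```text
t: 62.15
eef_pos: [0.6248, 0.08, 0.0337]
ee_rot: [-3.142, 0.0, -1.89]
force: [-0.1, 1.0, 0.4]
width: 0.07
gripper_force: 0.0
```

Emit:
arm_command(series=[0,0,0,0,0,-0.4,0.8,0,0,0,0,0,-0.8,0.8,0,0,0,0,0,-0.8,0.8,0,0,0,0,0,-0.8,0.8])

```text
t: 62.65
eef_pos: [0.6244, 0.08, 0.1135]
ee_rot: [3.142, 0.0, -1.89]
force: [-0.2, 0.2, -0.3]
width: 0.0701
gripper_force: 0.0
```

```bash
cat > chk.py <<'E'
from h import *
def chk(f):
    t=arm.grab_frame("top");cv2.imwrite(f,t);r=cv2.imread("pics/top0.png")
    for k,(u,v) in {"B":(322,250),"C":(279,254),"disc":(371,250)}.items():
        g=lambda a:cv2.cvtColor(a,cv2.COLOR_BGR2GRAY)
        T=g(r[v-15:v+15,u-15:u+15]);W=g(t[v-40:v+40,u-40:u+40])
        c=cv2.matchTemplate(W,T,cv2.TM_CCOEFF_NORMED);_,m,_,l=cv2.minMaxLoc(c);print(k,round(m,2),l[0]-25,l[1]-25)
E
python3 - <<'E'
from chk import *
from plan import *
chk("pics/t10.png")
n=now();print(n);steps(n,[[.4402,-.06,.113,-1.481],[.4402,-.06,-.0085,-1.481]])
steps([.4402,-.06,.113,-1.481],[[.6244,.0795,.113,-1.892]])
E
```

```text
B 0.83 0 0
C 1.0 0 0
disc 0.4 0 0
[np.float64(0.6240774377385752), np.float64(0.07981397006032369), np.float64(0.11286937295327072), np.float64(-1.8904195410709264)]
turn -0.087 shift 0.635 0.435 -0.0 rows 1.2
turn -0.087 shift 0.57 0.518 -0.001 rows 1.2
turn -0.087 shift 0.494 0.591 -0.0 rows 1.2
  -> [ 0.4402 -0.06    0.113  -1.4804]
turn 0.0 shift -0.0 -0.0 0.607 rows 1.0
turn 0.0 shift -0.0 -0.0 0.608 rows 1.0
  -> [ 0.4402 -0.06   -0.0085 -1.4804]
turn 0.087 shift -0.408 -0.653 -0.0 rows 1.2
turn 0.087 shift -0.493 -0.592 -0.0 rows 1.2
turn 0.088 shift -0.57 -0.519 -0.0 rows 1.2
  -> [ 0.6245  0.0795  0.113  -1.8925]
```

B, C and the disc are in place. Next is spacer B.

Emit:
arm_command(series=[0,0,-0.087,0.635,0.435,0,1,0,0,-0.087,0.635,0.435,0,1,0,0,-0.087,0.635,0.435,0,1])

```text
t: 63.08
eef_pos: [0.5627, 0.0327, 0.1133]
ee_rot: [3.141, -0.0, -1.755]
force: [0.5, 0.4, 0.9]
width: 0.0869
gripper_force: 0.0
```

Emit:
arm_command(series=[0,0,-0.087,0.57,0.518,0,1,0,0,-0.087,0.57,0.518,0,1,0,0,-0.087,0.57,0.518,0,1])

```text
t: 63.45
eef_pos: [0.5025, -0.0134, 0.1138]
ee_rot: [-3.141, 0.0, -1.618]
force: [0.4, -0.3, -0.4]
width: 0.0874
gripper_force: 0.0
```

Emit:
arm_command(series=[0,0,-0.087,0.494,0.591,0,1,0,0,-0.087,0.494,0.591,0,1,0,0,-0.087,0.494,0.591,0,1,0,0,-0.087,0.494,0.591,0,1])

```text
t: 63.95
eef_pos: [0.4426, -0.0592, 0.1139]
ee_rot: [-3.141, -0.0, -1.48]
force: [-0.2, -0.2, 0.2]
width: 0.0873
gripper_force: 0.0
```

Emit:
arm_command(series=[0,0,0,0,0,0.5,1,0,0,0,0,0,0.8,1,0,0,0,0,0,0.8,1,0,0,0,0,0,0.8,1])

```text
t: 64.45
eef_pos: [0.4422, -0.0594, 0.0344]
ee_rot: [-3.141, -0.0, -1.48]
force: [0.2, -0.1, 0.4]
width: 0.0879
gripper_force: 0.0
```

```bash
python3 - <<'E'
from plan import *
n=now();print(n);steps(n,[[.4402,-.06,-.0085,-1.481]])
E
```

```text
[np.float64(0.44218812736113217), np.float64(-0.0594470501247405), np.float64(0.034365834211068716), np.float64(-1.4795398150841517)]
turn 0.001 shift 0.004 0.02 0.429 rows 0.7
  -> [ 0.4402 -0.06   -0.0085 -1.4811]
```

Emit:
arm_command(series=[0,0,0,0.004,0.02,0.2,1,0,0,0,0.004,0.02,0.35,1,0,0,0,0.004,0.02,0.42,1,0,0,0,0.004,0.02,0.42,1])

```text
t: 64.95
eef_pos: [0.4396, -0.0603, -0.0078]
ee_rot: [-3.141, 0.0, -1.48]
force: [-0.8, 0.0, 1.2]
width: 0.0876
gripper_force: 0.0
```

Emit:
arm_command(series=[0,0,0,0,0,0,0.8,0,0,0,0,0,0,0.7,0,0,0,0,0,0,0.6,0,0,0,0,0,0,0.6,0,0,0,0,0,0,0.6])

```text
t: 65.58
eef_pos: [0.4391, -0.0605, -0.0081]
ee_rot: [-3.141, 0.0, -1.48]
force: [-1.7, 1.1, 5.7]
width: 0.0618
gripper_force: 30.0
```

Emit:
arm_command(series=[0,0,0,0,0,-0.3,0.6,0,0,0,0,0,-0.7,0.6,0,0,0,0,0,-1,0.6,0,0,0,0,0,-1,0.6])

```text
t: 66.08
eef_pos: [0.4404, -0.0601, 0.0937]
ee_rot: [-3.137, 0.001, -1.48]
force: [0.2, -0.1, -0.6]
width: 0.0616
gripper_force: 30.0
```

Emit:
arm_command(series=[0,0,0.087,-0.408,-0.653,-0.25,0.6,0,0,0.087,-0.408,-0.653,-0.25,0.6,0,0,0.087,-0.408,-0.653,-0.25,0.6])

```text
t: 66.45
eef_pos: [0.5006, -0.0133, 0.1157]
ee_rot: [3.14, -0.0, -1.615]
force: [-0.3, -0.5, -0.7]
width: 0.0616
gripper_force: 30.0
```

Emit:
arm_command(series=[0,0,0.087,-0.493,-0.592,0,0.6,0,0,0.087,-0.493,-0.592,0,0.6,0,0,0.087,-0.493,-0.592,0,0.6])

```text
t: 66.82
eef_pos: [0.5608, 0.0324, 0.115]
ee_rot: [3.139, -0.001, -1.752]
force: [-0.1, -0.1, 0.3]
width: 0.0618
gripper_force: 30.0
```

Emit:
arm_command(series=[0,0,0.088,-0.57,-0.519,0,0.6,0,0,0.088,-0.57,-0.519,0,0.6,0,0,0.088,-0.57,-0.519,0,0.6,0,0,0.088,-0.57,-0.519,0,0.6,0,0,0.088,-0.57,-0.519,0,0.6])

```text
t: 67.45
eef_pos: [0.6222, 0.0784, 0.1169]
ee_rot: [3.141, 0.0, -1.892]
force: [1.1, -0.2, 0.2]
width: 0.0618
gripper_force: 30.0
```

```bash
python3 j.py 0 .085
```

```text
[ 0.6222  0.0784  0.1169 -1.8919] [ 1.1 -0.2  0.2]
turn 0.0 shift -0.018 -0.018 0.319 rows 0.5
  -> [ 0.6244  0.0795  0.085  -1.8919]
```

Emit:
arm_command(series=[0,0,0,-0.018,-0.018,0.2,0.6,0,0,0,-0.018,-0.018,0.32,0.6,0,0,0,-0.018,-0.018,0.32,0.6])

```text
t: 67.82
eef_pos: [0.6243, 0.0798, 0.0837]
ee_rot: [3.14, -0.001, -1.892]
force: [-0.4, -0.5, 0.4]
width: 0.0617
gripper_force: 30.0
```

Emit:
arm_command(series=[0,0,0,0,0,0.05,0.6,0,0,0,0,0,0.1,0.6,0,0,0,0,0,0.1,0.6])

```text
t: 68.2
eef_pos: [0.6251, 0.0802, 0.0743]
ee_rot: [3.141, -0.0, -1.892]
force: [0.1, -0.0, -0.2]
width: 0.0616
gripper_force: 30.0
```

Emit:
arm_command(series=[0,0,0,0,0,0.05,0.6,0,0,0,0,0,0.1,0.6,0,0,0,0,0,0.15,0.6,0,0,0,0,0,0.15,0.6])

```text
t: 68.7
eef_pos: [0.6249, 0.0802, 0.0589]
ee_rot: [3.141, -0.001, -1.892]
force: [-1.0, 0.5, 0.3]
width: 0.0614
gripper_force: 30.0
```

Emit:
arm_command(series=[0,0,0,0,0,0.05,0.6,0,0,0,0,0,0.1,0.6,0,0,0,0,0,0.13,0.6,0,0,0,0,0,0.13,0.6])

```text
t: 69.2
eef_pos: [0.6251, 0.0802, 0.0463]
ee_rot: [3.141, -0.0, -1.892]
force: [-0.1, -0.8, -0.8]
width: 0.0614
gripper_force: 30.0
```

Emit:
arm_command(series=[0,0,0,0,0,0,0.7,0,0,0,0,0,0,0.8,0,0,0,0,0,0,0.8,0,0,0,0,0,0,0.8])

```text
t: 69.7
eef_pos: [0.6254, 0.0803, 0.0467]
ee_rot: [-3.141, 0.0, -1.892]
force: [0.9, -0.0, 0.9]
width: 0.0698
gripper_force: 0.0
```

Emit:
arm_command(series=[0,0,0,0,0,-0.35,0.8,0,0,0,0,0,-0.7,0.8,0,0,0,0,0,-0.7,0.8,0,0,0,0,0,-0.7,0.8])

```text
t: 70.2
eef_pos: [0.625, 0.0803, 0.1164]
ee_rot: [3.141, 0.0, -1.892]
force: [-0.5, -0.2, -1.7]
width: 0.07
gripper_force: 0.0
```

```bash
python3 - <<'E'
from chk import *
from plan import *
chk("pics/t11.png")
c1=lambda l:[((x+.5)/4-.5+232,(y+.5)/4-.5+132) for x,y in l]
L=np.array([(.031,.031,.012),(.031,-.031,.012),(0,0,.006),(-.031,-.031,.012)])
p,r=fit("top",L,c1([(181,428),(122,505),(186,491),(208,553)]),[.433,.055,.97]);print(p,r)
L[:,1]*=-1;p,r=fit("top",L,c1([(181,428),(122,505),(186,491),(208,553)]),[.433,.055,-.6]);print(p,r)
n=now();print(n);c=[.4326,.0553]
steps(n,[[*c,.113,-2.17],[*c,-.0085,-2.17]])
steps([*c,.113,-2.17],[[.6244,.0795,.113,-1.892]])
E
```

```text
B 0.54 22 -11
C 1.0 0 0
disc 0.39 0 0
[ 0.42819101  0.07590485 -0.58344343] 25.202020003582675
[0.43240798 0.05437916 0.97543093] 1.2709209006745255
[np.float64(0.6247041822473254), np.float64(0.08016861819583602), np.float64(0.1158529443424607), np.float64(-1.8919841546069955)]
turn 0.088 shift 0.421 0.872 0.014 rows 1.5
turn 0.089 shift 0.538 0.806 0.015 rows 1.6
  -> [ 0.4326  0.0553  0.113  -2.17  ]
turn -0.0 shift -0.0 -0.0 0.607 rows 1.0
turn -0.0 shift -0.0 -0.0 0.608 rows 1.0
  -> [ 0.4326  0.0553 -0.0085 -2.17  ]
turn -0.088 shift -0.641 -0.724 -0.0 rows 1.5
turn -0.089 shift -0.535 -0.805 -0.0 rows 1.5
  -> [ 0.6244  0.0795  0.113  -1.892 ]
```

Emit:
arm_command(series=[0,0,0.088,0.421,0.872,0,1,0,0,0.088,0.421,0.872,0,1,0,0,0.088,0.421,0.872,0,1])

```text
t: 70.62
eef_pos: [0.5267, 0.0672, 0.116]
ee_rot: [3.14, -0.001, -2.03]
force: [0.8, 0.1, -0.2]
width: 0.0865
gripper_force: 0.0
```

Emit:
arm_command(series=[0,0,0.089,0.538,0.806,0,1,0,0,0.089,0.538,0.806,0,1,0,0,0.089,0.538,0.806,0,1,0,0,0.089,0.538,0.806,0,1])

```text
t: 71.12
eef_pos: [0.4341, 0.0558, 0.1167]
ee_rot: [-3.141, 0.0, -2.169]
force: [0.2, -0.1, 0.2]
width: 0.0879
gripper_force: 0.0
```

Emit:
arm_command(series=[0,0,0,0,0,0.5,1,0,0,0,0,0,0.8,1,0,0,0,0,0,0.8,1,0,0,0,0,0,0.8,1])

```text
t: 71.62
eef_pos: [0.4344, 0.0557, 0.0372]
ee_rot: [-3.141, 0.0, -2.17]
force: [-0.0, 0.8, 0.5]
width: 0.0879
gripper_force: 0.0
```

```bash
python3 - <<'E'
from plan import *
n=now();print(n);steps(n,[[.4325,.0548,-.0085,-2.17]])
E
```

```text
[np.float64(0.4343552919030469), np.float64(0.05574044153789794), np.float64(0.037212872682703624), np.float64(-2.1695733750414186)]
turn 0.0 shift 0.018 0.01 0.457 rows 0.7
  -> [ 0.4325  0.0548 -0.0085 -2.1696]
```

Emit:
arm_command(series=[0,0,0,0.016,0.01,0.2,1,0,0,0,0.016,0.01,0.35,1,0,0,0,0.016,0.01,0.445,1,0,0,0,0.016,0.01,0.445,1])

```text
t: 72.12
eef_pos: [0.4319, 0.0548, -0.0076]
ee_rot: [-3.141, 0.0, -2.17]
force: [-0.2, 0.4, -0.1]
width: 0.0876
gripper_force: 0.0
```

Emit:
arm_command(series=[0,0,0,0,0,0,0.8,0,0,0,0,0,0,0.7,0,0,0,0,0,0,0.6,0,0,0,0,0,0,0.6,0,0,0,0,0,0,0.6])

```text
t: 72.75
eef_pos: [0.4317, 0.0548, -0.0075]
ee_rot: [-3.141, 0.0, -2.17]
force: [-0.8, 0.2, 5.7]
width: 0.0614
gripper_force: 30.0
```

Emit:
arm_command(series=[0,0,0,0,0,-0.3,0.6,0,0,0,0,0,-0.7,0.6,0,0,0,0,0,-1,0.6,0,0,0,0,0,-1,0.6])

```text
t: 73.25
eef_pos: [0.4329, 0.0554, 0.0942]
ee_rot: [-3.139, 0.004, -2.169]
force: [0.7, -0.2, -1.5]
width: 0.0613
gripper_force: 30.0
```

Emit:
arm_command(series=[0,0,-0.088,-0.641,-0.724,-0.25,0.6,0,0,-0.088,-0.641,-0.724,-0.25,0.6,0,0,-0.088,-0.641,-0.724,-0.25,0.6])

```text
t: 73.62
eef_pos: [0.5293, 0.067, 0.1161]
ee_rot: [3.141, -0.001, -2.032]
force: [-1.4, -0.2, -0.2]
width: 0.0612
gripper_force: 30.0
```

Emit:
arm_command(series=[0,0,-0.089,-0.535,-0.805,0,0.6,0,0,-0.089,-0.535,-0.805,0,0.6,0,0,-0.089,-0.535,-0.805,0,0.6,0,0,-0.089,-0.535,-0.805,0,0.6,0,0,-0.089,-0.535,-0.805,0,0.6])

```text
t: 74.25
eef_pos: [0.622, 0.0787, 0.117]
ee_rot: [3.141, -0.0, -1.892]
force: [-0.1, -1.3, 0.3]
width: 0.0619
gripper_force: 30.0
```

```bash
python3 j.py 0 .085
```

```text
[ 0.622   0.0787  0.117  -1.8917] [-0.1 -1.3  0.3]
turn 0.0 shift -0.015 -0.02 0.32 rows 0.5
  -> [ 0.6244  0.0795  0.085  -1.8917]
```

Emit:
arm_command(series=[0,0,0,-0.015,-0.02,0.2,0.6,0,0,0,-0.015,-0.02,0.32,0.6,0,0,0,-0.015,-0.02,0.32,0.6])

```text
t: 74.62
eef_pos: [0.6246, 0.0794, 0.0843]
ee_rot: [3.14, -0.001, -1.892]
force: [0.0, -0.9, 0.3]
width: 0.0612
gripper_force: 30.0
```

Emit:
arm_command(series=[0,0,0,0,0,0.05,0.6,0,0,0,0,0,0.1,0.6,0,0,0,0,0,0.1,0.6])

```text
t: 75.0
eef_pos: [0.6254, 0.0796, 0.0748]
ee_rot: [3.141, -0.0, -1.892]
force: [0.6, -0.1, -0.7]
width: 0.0617
gripper_force: 30.0
```

Emit:
arm_command(series=[0,0,0,0,0,0.05,0.6,0,0,0,0,0,0.1,0.6,0,0,0,0,0,0.15,0.6,0,0,0,0,0,0.15,0.6])

```text
t: 75.5
eef_pos: [0.6253, 0.0796, 0.0594]
ee_rot: [3.141, -0.001, -1.892]
force: [-0.2, -1.1, -0.6]
width: 0.0614
gripper_force: 30.0
```

Emit:
arm_command(series=[0,0,0,0,0,0,0.7,0,0,0,0,0,0,0.8,0,0,0,0,0,0,0.8,0,0,0,0,0,0,0.8])

```text
t: 76.0
eef_pos: [0.6259, 0.0798, 0.0603]
ee_rot: [-3.141, 0.0, -1.892]
force: [-0.4, 0.4, 0.1]
width: 0.0696
gripper_force: 0.0
```

Emit:
arm_command(series=[0,0,0,0,0,-0.35,0.8,0,0,0,0,0,-0.65,0.8,0,0,0,0,0,-0.65,0.8,0,0,0,0,0,-0.65,0.8])

```text
t: 76.5
eef_pos: [0.6253, 0.0797, 0.1248]
ee_rot: [3.141, 0.0, -1.892]
force: [-0.5, 0.3, 0.1]
width: 0.0701
gripper_force: 0.0
```

```bash
python3 - <<'E'
from chk import *
from plan import *
chk("pics/t12.png")
t=cv2.imread("pics/t12.png");hsv=cv2.cvtColor(t[215:285,335:410],cv2.COLOR_BGR2HSV)
m=((hsv[...,1]<50)&(hsv[...,2]>60)).astype(np.uint8);n,l,st,ce=cv2.connectedComponentsWithStats(m);i=1+st[1:,4].argmax();print(st[i],ce[i]+[335,215])
n=now();print(n);c=[.4366,-.1917]
steps(n,[[*c,.113,-1.5],[*c,-.0085,-1.5]])
steps([*c,.113,-1.5],[[.6244,.0795,.113,-1.892]])
E
```

```text
B 0.54 25 -11
C 0.36 10 -11
disc 0.39 0 0
[ 26  24  23  23 419] [372.05966587 250.2673031 ]
[np.float64(0.6251019112665794), np.float64(0.07956892660752579), np.float64(0.12433791093451624), np.float64(-1.8918959725015403)]
turn -0.062 shift 0.792 0.233 0.028 rows 1.3
turn -0.062 shift 0.766 0.309 0.028 rows 1.3
turn -0.063 shift 0.732 0.382 0.029 rows 1.3
turn -0.062 shift 0.691 0.453 0.028 rows 1.3
  -> [ 0.4366 -0.1917  0.113  -1.5008]
turn -0.0 shift -0.0 -0.0 0.608 rows 1.0
turn -0.0 shift -0.0 -0.0 0.607 rows 1.0
  -> [ 0.4366 -0.1917 -0.0085 -1.5008]
turn 0.062 shift -0.643 -0.516 -0.0 rows 1.3
turn 0.063 shift -0.69 -0.451 -0.0 rows 1.3
turn 0.062 shift -0.732 -0.381 -0.0 rows 1.3
turn 0.063 shift -0.765 -0.308 -0.0 rows 1.3
  -> [ 0.6244  0.0795  0.113  -1.8927]
```

Disc unmoved at px (372,250). Now I fetch it.

Emit:
arm_command(series=[0,0,-0.062,0.792,0.233,0,1,0,0,-0.062,0.792,0.233,0,1,0,0,-0.062,0.792,0.233,0,1])

```text
t: 76.92
eef_pos: [0.5777, 0.0107, 0.1248]
ee_rot: [3.141, -0.0, -1.796]
force: [-0.4, 0.4, -0.1]
width: 0.0871
gripper_force: 0.0
```

Emit:
arm_command(series=[0,0,-0.062,0.766,0.309,0,1,0,0,-0.062,0.766,0.309,0,1,0,0,-0.062,0.766,0.309,0,1])

```text
t: 77.3
eef_pos: [0.5315, -0.0564, 0.1252]
ee_rot: [-3.141, 0.0, -1.699]
force: [1.1, 0.6, 0.1]
width: 0.0875
gripper_force: 0.0
```

Emit:
arm_command(series=[0,0,-0.063,0.732,0.382,0,1,0,0,-0.063,0.732,0.382,0,1,0,0,-0.063,0.732,0.382,0,1])

```text
t: 77.68
eef_pos: [0.4849, -0.124, 0.1253]
ee_rot: [-3.141, -0.0, -1.6]
force: [0.2, 0.1, -0.0]
width: 0.0877
gripper_force: 0.0
```

Emit:
arm_command(series=[0,0,-0.062,0.691,0.453,0,1,0,0,-0.062,0.691,0.453,0,1,0,0,-0.062,0.691,0.453,0,1,0,0,-0.062,0.691,0.453,0,1,0,0,-0.062,0.691,0.453,0,1])

```text
t: 78.3
eef_pos: [0.4381, -0.1909, 0.1251]
ee_rot: [-3.141, -0.0, -1.5]
force: [-0.9, 1.5, -0.1]
width: 0.0875
gripper_force: 0.0
```

Emit:
arm_command(series=[0,0,0,0,0,0.5,1,0,0,0,0,0,0.8,1,0,0,0,0,0,0.8,1,0,0,0,0,0,0.8,1])

```text
t: 78.8
eef_pos: [0.4383, -0.1915, 0.0461]
ee_rot: [-3.141, -0.0, -1.5]
force: [0.4, -0.5, 0.5]
width: 0.0882
gripper_force: 0.0
```

```bash
python3 - <<'E'
from plan import *
n=now();print(n);steps(n,[[.4364,-.191,-.0085,-1.5]]);print(ray("top",(372.2,250.2),.012))
E
```

```text
[np.float64(0.4383185146071577), np.float64(-0.19146911782832532), np.float64(0.046082967946116146), np.float64(-1.499710531629502)]
turn 0.0 shift -0.006 0.019 0.546 rows 0.9
  -> [ 0.4364 -0.191  -0.0085 -1.4997]
[ 0.43641484 -0.19120982  0.012     ]
```

Emit:
arm_command(series=[0,0,0,-0.004,0.019,0.25,1,0,0,0,-0.004,0.019,0.45,1,0,0,0,-0.004,0.019,0.535,1,0,0,0,-0.004,0.019,0.535,1])

```text
t: 79.3
eef_pos: [0.4358, -0.1914, -0.0078]
ee_rot: [-3.141, -0.0, -1.5]
force: [0.4, -0.5, 0.2]
width: 0.0879
gripper_force: 0.0
```

Emit:
arm_command(series=[0,0,0,0,0,0,0.8,0,0,0,0,0,0,0.7,0,0,0,0,0,0,0.6,0,0,0,0,0,0,0.6,0,0,0,0,0,0,0.6], force=35)

```text
t: 79.92
eef_pos: [0.4356, -0.1914, -0.008]
ee_rot: [-3.141, -0.0, -1.501]
force: [-0.2, 0.3, 6.4]
width: 0.0607
gripper_force: 35.0
```

Emit:
arm_command(series=[0,0,0,0,0,-0.3,0.6,0,0,0,0,0,-0.7,0.6,0,0,0,0,0,-1,0.6,0,0,0,0,0,-1,0.6])

```text
t: 80.42
eef_pos: [0.4367, -0.1915, 0.0937]
ee_rot: [-3.137, -0.001, -1.5]
force: [0.1, 0.4, -0.6]
width: 0.0613
gripper_force: 35.0
```

Emit:
arm_command(series=[0,0,0.062,-0.643,-0.516,-0.3,0.6,0,0,0.062,-0.643,-0.516,-0.3,0.6,0,0,0.062,-0.643,-0.516,-0.3,0.6])

```text
t: 80.8
eef_pos: [0.4829, -0.1224, 0.1211]
ee_rot: [3.141, 0.0, -1.596]
force: [-0.0, -0.0, -1.8]
width: 0.0605
gripper_force: 35.0
```

Emit:
arm_command(series=[0,0,0.063,-0.69,-0.451,0,0.6,0,0,0.063,-0.69,-0.451,0,0.6,0,0,0.063,-0.69,-0.451,0,0.6])

```text
t: 81.18
eef_pos: [0.5287, -0.0554, 0.1202]
ee_rot: [3.139, -0.001, -1.695]
force: [0.3, -0.6, -0.9]
width: 0.0609
gripper_force: 35.0
```

Emit:
arm_command(series=[0,0,0.062,-0.732,-0.381,0,0.6,0,0,0.062,-0.732,-0.381,0,0.6,0,0,0.062,-0.732,-0.381,0,0.6])

```text
t: 81.55
eef_pos: [0.5757, 0.0119, 0.1206]
ee_rot: [3.14, -0.001, -1.793]
force: [-0.8, -0.3, -1.7]
width: 0.0607
gripper_force: 35.0
```

Emit:
arm_command(series=[0,0,0.063,-0.765,-0.308,0,0.6,0,0,0.063,-0.765,-0.308,0,0.6,0,0,0.063,-0.765,-0.308,0,0.6,0,0,0.063,-0.765,-0.308,0,0.6,0,0,0.063,-0.765,-0.308,0,0.6])

```text
t: 82.18
eef_pos: [0.6225, 0.0786, 0.1218]
ee_rot: [3.141, -0.0, -1.894]
force: [-0.0, -0.7, -0.9]
width: 0.0609
gripper_force: 35.0
```

```bash
python3 j.py 0 .085
```

```text
[ 0.6225  0.0786  0.1218 -1.8939] [-0.  -0.7 -0.9]
turn -0.001 shift -0.015 -0.015 0.368 rows 0.6
  -> [ 0.6244  0.0795  0.085  -1.8924]
```

Emit:
arm_command(series=[0,0,-0.001,-0.015,-0.015,0.2,0.6,0,0,-0.001,-0.015,-0.015,0.36,0.6,0,0,-0.001,-0.015,-0.015,0.36,0.6])

```text
t: 82.55
eef_pos: [0.6238, 0.0799, 0.0842]
ee_rot: [3.139, -0.002, -1.892]
force: [0.3, 0.2, -0.7]
width: 0.0606
gripper_force: 35.0
```

Emit:
arm_command(series=[0,0,0,0,0,0.05,0.6,0,0,0,0,0,0.1,0.6,0,0,0,0,0,0.1,0.6])

```text
t: 82.92
eef_pos: [0.6249, 0.0806, 0.0753]
ee_rot: [3.141, -0.0, -1.892]
force: [0.4, 0.5, -0.5]
width: 0.0608
gripper_force: 35.0
```

Emit:
arm_command(series=[0,0,0,0,0,0.03,0.6,0,0,0,0,0,0.05,0.6,0,0,0,0,0,0.05,0.6])

```text
t: 83.3
eef_pos: [0.625, 0.0806, 0.0704]
ee_rot: [3.141, -0.0, -1.892]
force: [0.3, -0.2, -1.0]
width: 0.061
gripper_force: 35.0
```

Emit:
arm_command(series=[0,0,0,0,0,0.01,0.6,0,0,0,0,0,0.015,0.6,0,0,0,0,0,0.015,0.6])

```text
t: 83.68
eef_pos: [0.6251, 0.0807, 0.0691]
ee_rot: [3.142, -0.0, -1.892]
force: [-0.1, 0.2, -1.1]
width: 0.0609
gripper_force: 35.0
```

Release, rise, and move well away for a final look.

Emit:
arm_command(series=[0,0,0,0,0,0.005,0.6,0,0,0,0,0,0.005,0.7,0,0,0,0,0,0.005,0.8,0,0,0,0,0,0.005,0.8,0,0,0,0,0,0.005,0.8])

```text
t: 84.3
eef_pos: [0.6252, 0.0807, 0.0687]
ee_rot: [-3.141, 0.0, -1.892]
force: [-0.1, 0.4, -0.4]
width: 0.0699
gripper_force: 0.0
```

Emit:
arm_command(series=[0,0,0,0,0,-0.4,0.8,0,0,0,0,0,-1,0.8,0,0,0,0,0,-1,0.8])

```text
t: 84.68
eef_pos: [0.6283, 0.0815, 0.1744]
ee_rot: [-3.134, 0.005, -1.891]
force: [0.3, 1.1, -0.8]
width: 0.0703
gripper_force: 0.0
```

Emit:
arm_command(series=[0,0,0,0.8,0.5,-0.4,1,0,0,0,0.8,0.5,-0.4,1,0,0,0,0.8,0.5,-0.4,1])

```text
t: 85.05
eef_pos: [0.5515, 0.0194, 0.2104]
ee_rot: [-3.139, 0.002, -1.893]
force: [0.3, -0.1, 0.3]
width: 0.0872
gripper_force: 0.0
```

Emit:
arm_command(series=[0,0,0,0.9,0.3,0,1,0,0,0,0.9,0.3,0,1,0,0,0,0.9,0.3,0,1])

```text
t: 85.42
eef_pos: [0.4945, -0.0565, 0.2084]
ee_rot: [3.141, 0.0, -1.893]
force: [1.1, 1.3, 0.6]
width: 0.0879
gripper_force: 0.0
```

Emit:
arm_command(series=[0,0,0,0.9,0.3,0,1,0,0,0,0.9,0.3,0,1,0,0,0,0.9,0.3,0,1])

```text
t: 85.8
eef_pos: [0.4383, -0.1321, 0.2084]
ee_rot: [3.142, 0.0, -1.893]
force: [0.3, 0.5, 0.1]
width: 0.0872
gripper_force: 0.0
```

Emit:
arm_command(series=[0,0,0,0.9,0,0,1,0,0,0,0.9,0,0,1,0,0,0,0.9,0,0,1,0,0,0,0.9,0,0,1])

```text
t: 86.3
eef_pos: [0.4111, -0.2163, 0.2083]
ee_rot: [3.141, -0.0, -1.892]
force: [-0.2, -0.6, 0.1]
width: 0.0873
gripper_force: 0.0
```

```bash
python3 - <<'E'
from h import *
t=arm.grab_frame("top");s=arm.grab_frame("scene");cv2.imwrite("pics/t13.png",t);cv2.imwrite("pics/s13.png",s)
j=[.6245,.0795,-1.892]
G=[(place(j,[(.031*np.cos(a),.031*np.sin(a),z) for a in np.linspace(0,6.28,24)]),c) for z,c in((.088,(0,255,0)),)]
overlay("top",t,230,310,140,220,5,G,"pics/a.png");overlay("scene",s,330,410,170,250,5,G,"pics/b.png")
x=cv2.resize(t[150:320,135:245],None,fx=1.17,fy=1.17)
b=np.zeros((200,800,3),np.uint8);b[:x.shape[0],:x.shape[1]]=x;y=s[85:235,355:455];y=cv2.resize(y,None,fx=1.33,fy=1.33);b[:y.shape[0],200:200+y.shape[1]]=y
z=cv2.resize(t[110:310,300:500],(200,200));b[:,400:600]=z
cv2.imwrite("pics/v13.png",np.vstack([np.hstack([cv2.imread("pics/a.png"),cv2.imread("pics/b.png")]),b]))
print(arm.get_state()["eef_pos"])
E
```

```text
[ 0.41100804 -0.21601727  0.20843432]
```

View pics/v13.png

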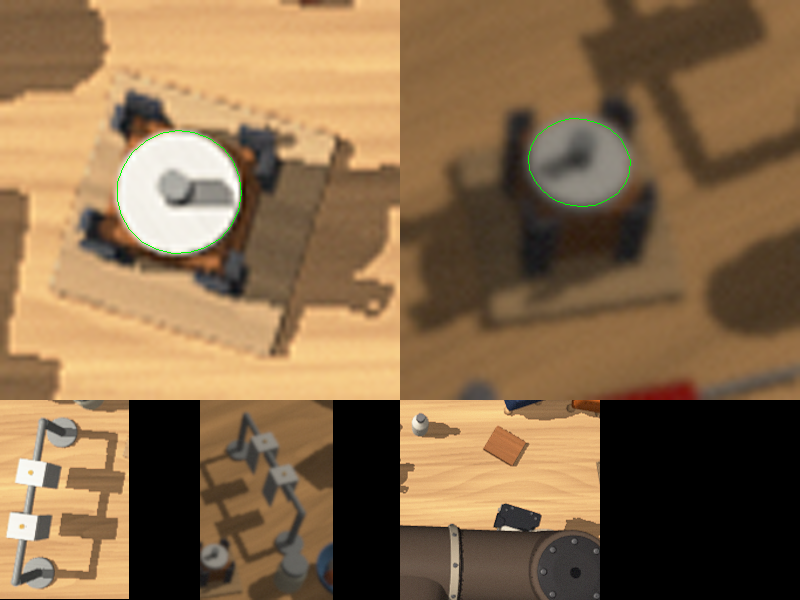

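The disc sits flat at the predicted height (top at z = 0.088) between the guides, with its stub up. Both harps hang square on the rail, the glue bottle and offcut are in place, and no spacers are left on the bench. I hand the job in.

```bash
python3 -c "
from station import arm
print(arm.job_done())"
```

```text
the job is handed in; nothing more can be done
None
```

The job is handed in at about 86 s: the foot, three spacers and the disc (stub up) are stacked down in the jig, and both harps hang square on the rail in the final pictures. On the way I knocked one harp with a mistyped move and stood it up again; the verdict was not reported back.

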